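# Pack the L spacers in their transit tray and lock it

## Robot

A 6-joint arm with a two-finger parallel gripper is mounted at the origin on a cart in front of the work surface, level with it; the furniture and walls round the work are solid. World frame = base frame: x ahead of the robot, y to its left, z up, the work surface at z = 0. Lengths are in m, angles in rad, forces in N, time in s.
With the tool pointing down it reaches from about 0.35 to 0.975 m from the base axis. Payload 4.9 kg.
Tool frame: the origin (TCP) lies on the front face of the gripper's body, between the roots of the fingers; the fingertips stand ctrl.tip_extent ahead of it and the grasp point (between the pads) lies 54 mm ahead of it (ctrl.tip_extent is the distance from the TCP to the fingertips, in m); z points along the fingers, y is the line along which they close (so a half turn about z gives the same grasp; the last joint's range is limited). The gripper opens to 85 mm and grips with 20 to 120 N. Pads are 22 mm wide; open, the fingers measure 114 mm over their backs; the gripper's body (76 mm by 85 mm) begins 54 mm behind the grasp point. The pads swing forward as they close: fully open they stand 13 mm farther back than shut.
Start: joints at [1.041, 0.053, 1.613, -0, 1.476, -0.119], TCP at [0.25, 0.573, 0.304] pointing down, gripper open.
Joint ranges: [-3.01, 3.01], [-1.01, 2.22], [0.06, 2.58], [-1.02, 4.17], [0.09, 2.62], [-3.14, 3.14]. Speed limits (rad/s): [2.57, 2.57, 3.14, 3.14, 3.14, 3.14].

## Interface

Orientations are given as a rotation vector (axis times angle).
In Python, from station import ctrl gives the robot as it stands.
- The arm moves only by the tool apply_moves, never from a script. Its argument "rows" is one flat list of numbers, 6 for each row, row after row: the shift along the tool's x, y, z normalised to -1 to 1, where 1 is 0.6 m, then the turn, a rotation vector about the tool's x, y, z normalised to -1 to 1, where 1 is 90 degrees. A call has 1 to 20 rows; each row is the pose to reach, as a shift and turn from the pose commanded when the call began, along the tool's axes at that moment; what a row does not reach only later rows make up. A row lasts 1/10 s, in which the tool goes at most 50 mm and 8.59 degrees, less where a joint would pass 70% of its speed; a pose out of reach is approached as far as the arm can. A call with a number of a shift or a turn outside -1 to 1 is refused whole. A call with a gripper value outside its range is refused whole. "grip" is the opening, from 0 (shut) to 1 (fully open), set as the call begins (left out, the last holds). The fingers move at their own pace and stop on an object; "grip_force" is the grip in N (left out, the last holds). Time passes only in rows, so rows that repeat a pose let the fingers close. It gives the time, the measured TCP pose, the force, the opening and the grip force at its end, in the units of the state.
- ctrl.get_obs(): the state, without advancing time (a new reading comes with each control period).
- ctrl.get_image(name): name is "scene" or "top" or "wrist"; returns (picture, depth): 420x560x3 uint8, blue, green, red; 420x560 float32, m along the optical axis (not along the pixel's ray), 0 where there is no reading.
- ctrl.camera_model(name): a dict with "mtx" (3x3 intrinsics, pixels), "R" (3x3) and "t" (3): a world point X has camera coordinates R X + t; the wrist camera has in their place "tool_from_camera" (4x4, takes a point from camera to tool coordinates, whose origin is the TCP and whose axes are the flange's). Camera axes: x right, y down, z forward; pixel columns grow to the right and rows downward; lengths in m; the calibration is good to about 2 mm. A picture is of the moment at which its call begins: read the wrist's pose just before it. camera_model takes no time and is no camera call.
- ctrl.finish_job(): hands the job in; it is judged then, once.
The state is a dict: "t": time; "q": joint angles; "dq": joint speeds; "effort": joint torques, N m; "tool_pos": TCP position; "tool_rot": TCP orientation; "contact_force": force on the tool from outside, world axes, zero at the start; "wrist_torque": the same for the moment, N m; "opening": finger opening in m; "grip_force": force on a finger pad.
Only numpy, scipy, OpenCV 4.12 (cv2) and the standard library are available. Lean on these libraries where they do the work, as an engineer would, in place of code of your own. Each camera call takes 0.05 s, during which the arm holds its last target. There are 200 camera calls.

## Task

Swing the hook of the aluminium transit tray off the keeper strap, lift the strap and fold it right back until it stands open by itself, then pack every black L-shaped spacer on the table into the tray's two pockets, ribs up: two nest head to tail in a pocket, turned so that each drops fully down, flush with the rim (an odd one lies alone). Then fold the strap down over them until it rests in its catch, turn the hook back over the strap's neck as far as it goes, and leave the tape, tin and cutter lying where they are.

Things in the scene. Friction and masses are not known exactly. Their poses are not given: they have to be found in the camera images.
- tray: Aluminium tray fixed to the table, 122 (its x) x 168 mm (y) outside, rim 25 mm high, walls 8 mm, floor 5 mm. Two open pockets side by side along y, 6 mm divider. Origin at the centre of its underside, z up. +y end: hinge cheeks 68 mm high. -y end: in the middle the catch, a fork 30 mm wide, 60 mm high; at x = +46, y = -92 mm the hook's post (with hook and peg 110 mm high).
- pocket0 (a point): Centre of the floor of the pocket nearer the keeper's hinge, at the tray's y = +39.5 mm; axes as the tray's. Pocket 106 (x) x 73 mm (y), 20 mm deep. Two spacers fill it as a rectangle of about 100 x 67 mm: e.g. one with its origin at (-23, -6) mm from this point, turned as the tray, the other at (+23, +6) mm, turned by half a turn.
- pocket1 (a point): Centre of the floor of the pocket nearer the hook at the tray's y = -39.5 mm, same size; axes as the tray's. Two spacers fill it in the same way.
- keeper (a joint): Keeper strap's angle (rad): 0 = level over the pockets, its neck in the catch; grows as the free end is lifted; 1.57 = upright; 2.0 = stop, leaning back away from the tray, where it stays by its weight; below about 1.5 it falls shut. Free hinge, strap 120 g. Shut, its underside is 56 mm above the table, 2 mm over the ribs of flush spacers.
- keeper_hinge (a point): Centre of the keeper's hinge, at the tray's x = 0, y = +94 mm, 59 mm above the table; the hinge axis runs along the tray's x.
- keeper_grip (a point): Centre of the black grip lug at the free end of the steel strap, 219 mm from the hinge: a plate 12 mm thick (along the tray's x), 30 x 30 mm, to be pinched across its thickness; turns with the strap; 62 mm above the table when shut. The strap is 50 mm wide, 6 mm thick to 176 mm from the hinge, then a neck 14 mm wide. The lug's centre is 3 mm above the strap's mid-plane.
- hook (a joint): Turn hook's angle (rad) about its upright pivot: 0 = stop, arm along the tray's -x, across the keeper's neck; grows as it swings outward (anticlockwise from above) to 2.4; starts over the neck; past about 1.8 it is clear of a hand at the grip lug. Light friction holds it where it is left. Hook and neck stop each other: shut, it keeps the keeper down.
- hook_peg (a point): Middle of the free part of the hook's upright black peg, 98 mm above the table; peg 12 mm in diameter, 48 mm from the pivot, rising from the hook's arm (top 74 mm above the table) to 110 mm.
- hook_pivot (a point): Axis of the hook's pivot, 65 mm above the table, at the tray's x = +46, y = -92 mm.
- spacer0: Black plastic L-shaped block lying flat, 20 mm high, 100 g; four alike, one may be absent. Origin on the underside, z up. One arm x -28 to +39, y -28 to +5 mm; the other x -28 to +5, y -28 to +39; a 34 mm square notch at +x+y. On top a grip rib, 30 mm long (x), 12 mm thick (y), centred at x 0, y -3, from 20 to 49 mm above the underside.
- spacer1: Black plastic L-shaped block lying flat, 20 mm high, 100 g; four alike, one may be absent. Origin on the underside, z up. One arm x -28 to +39, y -28 to +5 mm; the other x -28 to +5, y -28 to +39; a 34 mm square notch at +x+y. On top a grip rib, 30 mm long (x), 12 mm thick (y), centred at x 0, y -3, from 20 to 49 mm above the underside.
- spacer2: Black plastic L-shaped block lying flat, 20 mm high, 100 g; four alike, one may be absent. Origin on the underside, z up. One arm x -28 to +39, y -28 to +5 mm; the other x -28 to +5, y -28 to +39; a 34 mm square notch at +x+y. On top a grip rib, 30 mm long (x), 12 mm thick (y), centred at x 0, y -3, from 20 to 49 mm above the underside.
- spacer3: Black plastic L-shaped block lying flat, 20 mm high, 100 g; four alike, one may be absent. Origin on the underside, z up. One arm x -28 to +39, y -28 to +5 mm; the other x -28 to +5, y -28 to +39; a 34 mm square notch at +x+y. On top a grip rib, 30 mm long (x), 12 mm thick (y), centred at x 0, y -3, from 20 to 49 mm above the underside.
- tape1: Roll of black tape lying flat, 58 mm across, 19 mm high; bystander.
- fuse_tin: Round tin with a red lid, 54 mm across, 24 mm high; bystander.
- side_cutter: Side cutter with red handles lying flat, 58 x 169 x 14 mm; bystander.

How it is judged:
By the outcome, as a careful person would: the job done as asked, in the order asked, and still so for the second after the job is handed in, with the robot touching nothing.
Of spacer0, spacer1, spacer2, spacer3 only 3 to 4 are there at a start; the rules pass over those that are not, and their reading is None.
At some moment in a run one of spacer0, spacer1, spacer2, spacer3 may be knocked a few centimetres aside while the robot is not near it.
Once in a run the grip may slacken for a moment while it holds something.
It also fails if it takes over 210 s, if anything falls off the work surface, if the arm or the gripper's body presses on something with over 40 N, if the wrist force passes 120 N, or if a joint passes its speed limit or range.

## Working session

There is one attempt and no reset: what is moved stays moved. The work goes in short steps, Python scripts to look and compute and a tool call to move; the robot and the scene stay as the last step left them, time stands still between calls to the robot, and variables do not carry over. Pictures are saved under pics/ and viewed, at most 14 in all, crops included, and the job is handed in when it is done.

Besides the shell and the picture viewer there is one more tool, called after "Emit:" as name(argument=value, ...) on one line, values as JSON. apply_moves: Moves the arm, as the interface text tells. Its arguments: {"type":"object","properties":{"rows":{"type":"array","items":{"type":"number"}},"grip":{"type":"number"},"grip_force":{"type":"number"}},"required":["rows"]}

```bash
ls; mkdir -p pics; python3 - <<'E'
from station import ctrl
import cv2,numpy as np
print(ctrl.get_obs(), ctrl.tip_extent)
for n in("top","scene"):
    im,d=ctrl.get_image(n); cv2.imwrite(f"pics/{n}0.png",im); np.save(f"{n}0.npy",d)
    print(n,ctrl.camera_model(n))
print(ctrl.camera_model("wrist"))
E
```

```text
pics
{'t': 0.0, 'q': array([ 1.04098881e+00,  5.33677577e-02,  1.61431578e+00, -3.00188375e-05,
        1.47596991e+00, -1.18973551e-01]), 'dq': array([-0.00095849, -0.00043641, -0.00026311,  0.00162506,  0.00196949,
       -0.00025035]), 'effort': array([ 2.46590374e-03, -3.93664169e+01, -3.70183182e+01,  1.12190696e-04,
        7.01955709e-03,  2.26301222e-05]), 'tool_pos': array([0.2493565 , 0.57258286, 0.30264309]), 'tool_rot': array([-0.64067466, -3.074928  ,  0.0030826 ]), 'contact_force': array([-0.15230502, -0.55501102,  0.01178233]), 'wrist_torque': array([ 0.05641825,  0.00566052, -0.00414333]), 'grip_force': 0.0, 'opening': 0.08559871883350774} 0.0726
top {'mtx': array([[520.28488972,   0.        , 287.29903133],
       [  0.        , 520.28488972, 214.41956064],
       [  0.        ,   0.        ,   1.        ]]), 'R': array([[-0.0107729 , -0.99979782,  0.01697821],
       [-0.99556912,  0.00913806, -0.09358754],
       [ 0.09341347, -0.01791119, -0.99546628]]), 't': array([0.15058473, 0.50435019, 1.31712807])}
scene {'mtx': array([[545.94949724,   0.        , 284.60095013],
       [  0.        , 545.94949724, 209.88059129],
       [  0.        ,   0.        ,   1.        ]]), 'R': array([[-0.81719071, -0.57634315, -0.00528369],
       [-0.23524365,  0.3418903 , -0.90981946],
       [ 0.52617465, -0.74225306, -0.41497064]]), 't': array([0.51438971, 0.15305325, 1.44285888])}
{'mtx': array([[332.91117465,   0.        , 277.24624372],
       [  0.        , 332.91117465, 208.91818468],
       [  0.        ,   0.        ,   1.        ]]), 'tool_from_camera': array([[ 9.70414288e-04, -9.64869547e-01, -2.62727643e-01,
         6.51041602e-02],
       [ 9.99999409e-01,  8.07579753e-04,  7.27767364e-04,
         5.34307618e-04],
       [-4.90027041e-04, -2.62728194e-01,  9.64869761e-01,
        -7.05814857e-02],
       [ 0.00000000e+00,  0.00000000e+00,  0.00000000e+00,
         1.00000000e+00]])}
```

View pics/top0.png

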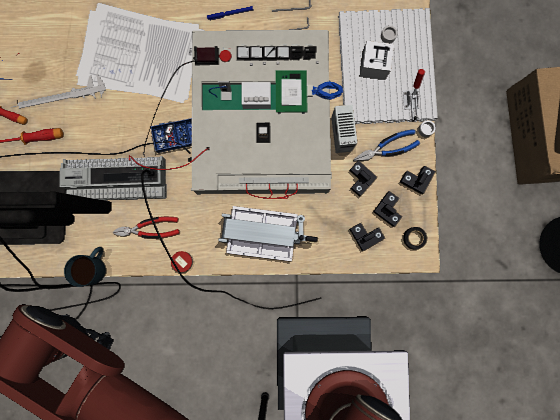

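View pics/scene0.png

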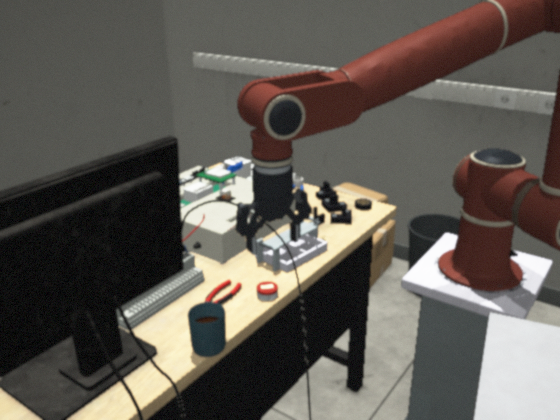

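The top view shows the tray at about (262,235), with its hook on the right. Four spacers lie at (360,180), (417,180), (388,208) and (366,236), the tape is at (414,238) and the tin at (182,262). Next I'll get measurements from an enlarged crop and the depth.

```bash
cat > h.py <<'E'
import numpy as np,cv2
from station import ctrl
from scipy.spatial.transform import Rotation as Ro
def cam(n,obs=None):
    m=ctrl.camera_model(n);K=m["mtx"]
    if n=="wrist":
        T=m["tool_from_camera"];Rt=Ro.from_rotvec(obs["tool_rot"]).as_matrix()
        Rc=Rt@T[:3,:3];c=Rt@T[:3,3]+obs["tool_pos"];return K,Rc,c
    return K,m["R"].T,-m["R"].T@m["t"]
def ray(c,uv,z):
    K,Rc,o=c;uv=np.atleast_2d(np.asarray(uv,float))
    d=(Rc@np.linalg.inv(K)@np.c_[uv,np.ones(len(uv))].T).T
    s=(z-o[2])/d[:,2];return o+s[:,None]*d
def cloud(c,dep):
    K,Rc,o=c;v,u=np.indices(dep.shape)
    p=np.stack([(u-K[0,2])/K[0,0]*dep,(v-K[1,2])/K[1,1]*dep,dep],-1)
    P=p@Rc.T+o;P[dep<=0]=np.nan;return P
def proj(c,X):
    K,Rc,o=c;p=(np.atleast_2d(X)-o)@Rc@K.T;return p[:,:2]/p[:,2:]
def moverel(pos,rot,tp,tR):
    """row numbers for target pos (m) and 3x3 R from commanded pose"""
    R0=Ro.from_rotvec(rot).as_matrix()
    s=R0.T@(np.asarray(tp)-pos)/0.6;w=Ro.from_matrix(R0.T@tR).as_rotvec()/(np.pi/2)
    return np.r_[s,w].round(4)
E
python3 - <<'E'
from h import *
im=cv2.imread("pics/top0.png");d=np.load("top0.npy");c=cam("top");P=cloud(c,d)
cr=im[140:290,200:450];cv2.imwrite("pics/top0c.png",cv2.resize(cr,(800,480),interpolation=cv2.INTER_CUBIC))
for uv in [(262,235),(225,235),(262,130),(262,184),(360,180),(417,180),(388,208),(366,236),(414,238),(182,262),(308,238),(340,130),(300,260),(90,200),(425,130),(290,90)]:
    print(uv,P[uv[1],uv[0]].round(3))
E
```

```text
(262, 235) [0.451 0.21  0.066]
(225, 235) [0.452 0.302 0.062]
(262, 130) [0.699 0.206 0.133]
(262, 184) [0.575 0.208 0.09 ]
(360, 180) [ 0.595 -0.045  0.017]
(417, 180) [ 0.593 -0.194  0.02 ]
(388, 208) [ 0.518 -0.11   0.047]
(366, 236) [ 0.447 -0.052  0.046]
(414, 238) [ 0.443 -0.185  0.002]
(182, 262) [0.387 0.414 0.025]
(308, 238) [0.442 0.096 0.075]
(340, 130) [0.707 0.014 0.098]
(300, 260) [ 0.389  0.113 -0.   ]
(90, 200) [0.519 0.569 0.25 ]
(425, 130) [ 0.727 -0.221  0.014]
(290, 90) [0.791 0.138 0.151]
```

View pics/top0c.png

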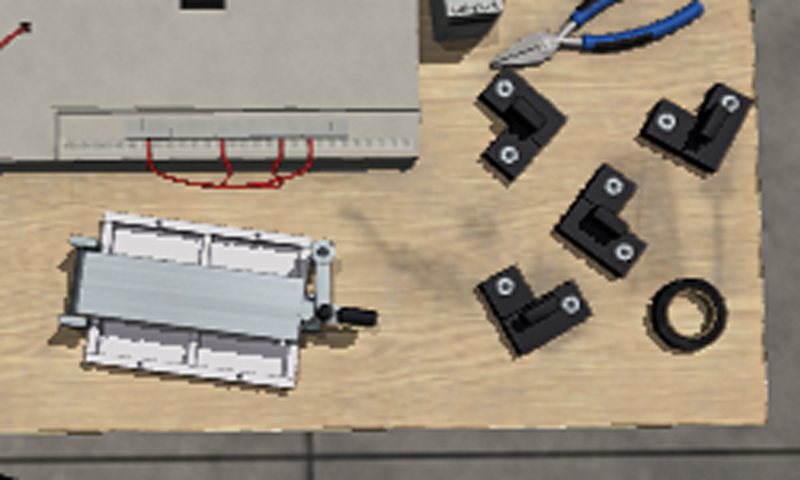

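The crop shows the strap across the tray with its lug at (355,317). The hook pivot is at (322,250) and the peg at (322,312). All four spacers are there and lie ribs up. The tray axes are close to the world axes. I'll move to a wrist overview next.

```bash
cat >> h.py <<'E'
def down(psi):
    s,c=np.sin(psi),np.cos(psi);return np.array([[-s,c,0],[c,s,0],[0,0,-1.]])
def go(tp,tR,o=None):
    o=o or ctrl.get_obs();return list(map(float,moverel(o["tool_pos"],o["tool_rot"],tp,tR)))
E
python3 - <<'E'
from h import *
print(go((.42,.08,.42),down(np.pi/2)))
E
```

```text
[-0.5885, -0.6395, -0.1944, -0.0011, -0.0004, -0.2615]
```

Emit:
apply_moves(rows=[-0.59,-0.64,-0.195,0,0,-0.261,-0.59,-0.64,-0.195,0,0,-0.261,-0.59,-0.64,-0.195,0,0,-0.261,-0.59,-0.64,-0.195,0,0,-0.261,-0.59,-0.64,-0.195,0,0,-0.261,-0.59,-0.64,-0.195,0,0,-0.261,-0.59,-0.64,-0.195,0,0,-0.261,-0.59,-0.64,-0.195,0,0,-0.261,-0.59,-0.64,-0.195,0,0,-0.261,-0.59,-0.64,-0.195,0,0,-0.261,-0.59,-0.64,-0.195,0,0,-0.261,-0.59,-0.64,-0.195,0,0,-0.261,-0.59,-0.64,-0.195,0,0,-0.261,-0.59,-0.64,-0.195,0,0,-0.261,-0.59,-0.64,-0.195,0,0,-0.261,-0.59,-0.64,-0.195,0,0,-0.261], grip=0.4)

```text
t: 1.7
tool_pos: [0.4205, 0.0806, 0.4205]
tool_rot: [0.002, -3.141, -0.0]
contact_force: [0.3, 0.4, 0.1]
opening: 0.0341
grip_force: 0.0
```

```bash
python3 - <<'E'
from h import *
o=ctrl.get_obs();im,d=ctrl.get_image("wrist");print(o["t"],o["tool_pos"],o["tool_rot"],o["q"])
cv2.imwrite("pics/w1.png",im);np.savez("w1.npz",d=d,tool_pos=o["tool_pos"],tool_rot=o["tool_rot"])
P=cloud(cam("wrist",o),d);print(P[300,280],np.nanmin(P[...,2]))
m=((P[...,2]>.042)&(P[...,2]<.054)&(P[...,1]<.06)&(P[...,0]<.68)&(P[...,1]>-.3)).astype(np.uint8)
n,l,s,cc=cv2.connectedComponentsWithStats(m)
for i in range(1,n):
    if s[i,4]<30:continue
    q=P[l==i];r=cv2.minAreaRect((q[:,:2]*1000).astype(np.float32));print(s[i],q.mean(0).round(4),r)
cv2.imwrite("pics/w1x.png",cv2.resize(im,(800,600),interpolation=cv2.INTER_CUBIC))
E
```

```text
1.7 [0.42045528 0.08058593 0.4205291 ] [ 2.16183025e-03 -3.14100962e+00 -1.24547475e-04] [ 1.51236395e-02 -4.76366458e-01  1.87450985e+00  8.90336424e-05
  1.74403034e+00 -1.55703389e+00]
[0.59038064 0.08498953 0.09261372] -0.7628487706705009
[164 177  23  18 201] [ 0.4438 -0.0573  0.0486] ((444.36669921875, -58.10551452636719), (11.852401733398438, 29.82853126525879), 29.175586700439453)
[128 226  23  19 203] [ 0.5139 -0.1131  0.0481] ((514.6060791015625, -114.13301086425781), (29.966842651367188, 12.84298324584961), 50.15095138549805)
[250 264  13   4  49] [0.5608 0.0508 0.048 ] ((560.6679077148438, 50.48221206665039), (17.89918327331543, 1.6588289737701416), 87.20487213134766)
[ 80 275  16  20 180] [ 0.5918 -0.198   0.0478] ((593.4786987304688, -199.9428253173828), (12.072726249694824, 31.522422790527344), 59.940330505371094)
[178 281  13  11  76] [ 0.594  -0.0566  0.0477] ((595.1265258789062, -56.77594757080078), (13.02992057800293, 12.309704780578613), 40.61439514160156)
```

View pics/w1x.png

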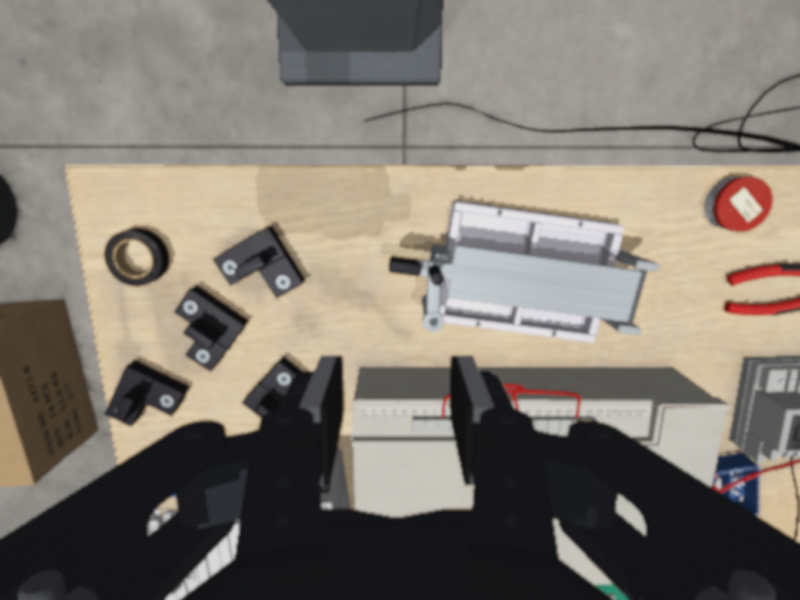

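The wrist view shows the tray with its strap. In the 800x600 picture the lug is at (405,265), the peg at (435,272) and the pivot at (432,322). Three ribs measure 30x12 mm at z about 48 mm, as they should, and the fourth is partly hidden by a finger. Next is the tray pose from the depth.

```bash
python3 - <<'E'
from h import *
z=np.load("w1.npz");o={k:z[k] for k in("tool_pos","tool_rot")};P=cloud(cam("wrist",o),z["d"])
X,Y,Z=P[...,0],P[...,1],P[...,2]
reg=(Y>.03)&(Y<.36)&(X>.35)&(X<.548)
for lo,hi in((.02,.03),(.056,.067),(.068,.08),(.095,.12)):
    m=(reg&(Z>lo)&(Z<hi)).astype(np.uint8)
    n,l,s,cc=cv2.connectedComponentsWithStats(m)
    for i in range(1,n):
        if s[i,4]<12:continue
        q=P[l==i];print(lo,s[i,4],q.mean(0).round(4),cv2.minAreaRect((q[:,:2]*1000).astype(np.float32)))
    q=P[m>0]
    if len(q): print("all",cv2.minAreaRect((q[:,:2]*1000).astype(np.float32)))
E
```

```text
0.02 1197 [0.4088 0.216  0.0252] ((424.8830261230469, 212.4272918701172), (187.0933380126953, 59.2209587097168), 82.27720642089844)
0.02 849 [0.508  0.2062 0.0248] ((502.7577209472656, 205.69888305664062), (169.73753356933594, 44.84137725830078), 75.7598648071289)
all ((456.816650390625, 213.77603149414062), (200.96475219726562, 122.10822296142578), 82.17729949951172)
0.056 5147 [0.4569 0.2197 0.0624] ((458.90618896484375, 217.36509704589844), (193.1258087158203, 69.8095703125), 83.30805206298828)
0.056 30 [0.4315 0.1225 0.06  ] ((431.7950744628906, 122.54698181152344), (10.869087219238281, 4.083248615264893), 79.84325408935547)
0.056 85 [0.4381 0.0988 0.0618] ((440.4942932128906, 91.90387725830078), (34.3762321472168, 14.000519752502441), 83.84822082519531)
all ((459.1005554199219, 194.60585021972656), (244.2388916015625, 70.24151611328125), 84.75933074951172)
0.068 232 [0.4389 0.0886 0.0764] ((439.6492614746094, 88.68075561523438), (29.856538772583008, 12.36129379272461), 82.23420715332031)
0.068 415 [0.4726 0.1145 0.0745] ((466.32452392578125, 114.13068389892578), (64.952575683593
[... 223 characters left out ...]
84375, 300.3939208984375), (20.43629264831543, 6.337998390197754), 84.87430572509766)
all ((466.07635498046875, 195.73074340820312), (244.3537139892578, 69.24027252197266), 88.58671569824219)
0.095 99 [0.4406 0.1144 0.1084] ((441.5051574707031, 114.83710479736328), (10.924489974975586, 11.300497055053711), 16.201086044311523)
0.095 37 [0.5355 0.1828 0.1135] ((535.6171264648438, 183.0162353515625), (17.018592834472656, 3.2589333057403564), 78.79898071289062)
0.095 40 [0.5423 0.2283 0.1136] ((542.6631469726562, 229.04708862304688), (29.35906219482422, 3.046375036239624), 69.61541748046875)
all ((505.0614318847656, 165.70443725585938), (172.0352020263672, 38.520450592041016), 48.37858963012695)
```

Everything fits together: tray centre (0.4566, 0.2125), yaw about -7.7°, hook already at about 0.17 rad. I'll go over the peg.

```bash
cat >> h.py <<'E'
YAW=np.radians(-7.7);C=np.array([.4566,.2125]);D=np.pi/180
def T(x,y):
    c,s=np.cos(YAW),np.sin(YAW);return C+np.array([c*x-s*y,s*x+c*y])/1000
def peg(th): return T(46-48*np.cos(th),-92-48*np.sin(th))
E
python3 - <<'E'
from h import *
p=peg(.17);print(p,go((*p,.24),down(-29*D)),go((*p,.156),down(-29*D)))
E
```

```text
[0.44188893 0.11345728] [-0.0358, 0.055, 0.301, -0.0002, -0.0002, 1.3229] [-0.0359, 0.055, 0.441, -0.0002, -0.0002, 1.3229]
```

Emit:
apply_moves(rows=[-0.036,0.055,0.3,0,0,0.7,-0.036,0.055,0.3,0,0,0.7,-0.036,0.055,0.3,0,0,0.7,-0.036,0.055,0.3,0,0,0.7,-0.036,0.055,0.3,0,0,0.7,-0.036,0.055,0.3,0,0,0.7,-0.036,0.055,0.3,0,0,0.7,-0.036,0.055,0.3,0,0,0.7,-0.036,0.055,0.3,0,0,0.7])

```text
t: 2.65
tool_pos: [0.4422, 0.1131, 0.2408]
tool_rot: [-1.641, -2.679, 0.0]
contact_force: [-0.1, -0.4, 0.7]
opening: 0.0341
grip_force: 0.0
```

Emit:
apply_moves(rows=[0,0,0,0,0,0.623,0,0,0,0,0,0.623,0,0,0,0,0,0.623,0,0,0,0,0,0.623,0,0,0,0,0,0.623,0,0,0,0,0,0.623,0,0,0,0,0,0.623,0,0,0,0,0,0.623,0,0,0,0,0,0.623,0,0,0,0,0,0.623])

```text
t: 3.65
tool_pos: [0.4424, 0.1127, 0.2409]
tool_rot: [-2.707, -1.594, -0.0]
contact_force: [0.1, -0.2, -0.8]
opening: 0.0343
grip_force: 0.0
```

```bash
python3 - <<'E'
from h import *
o=ctrl.get_obs();im,d=ctrl.get_image("wrist");P=cloud(cam("wrist",o),d)
X,Y,Z=P[...,0],P[...,1],P[...,2]
reg=(Y>.03)&(Y<.36)&(X>.35)&(X<.53)
for lo,hi in((.02,.03),(.068,.08),(.1,.115)):
    m=(reg&(Z>lo)&(Z<hi)).astype(np.uint8)
    n,l,s,cc=cv2.connectedComponentsWithStats(m)
    for i in range(1,n):
        if s[i,4]<60:continue
        q=P[l==i];print(lo,s[i,4],q.mean(0).round(4),cv2.minAreaRect((q[:,:2]*1000).astype(np.float32)))
print(o["tool_pos"],o["q"]);p=peg(.17);print(p,go((*p,.156),down(-29*D),o))
cv2.imwrite("pics/w2.png",im)
E
```

```text
0.02 2981 [0.4059 0.2247 0.0251] ((411.7778625488281, 218.41690063476562), (167.9108428955078, 29.19837760925293), 82.34378051757812)
0.02 2372 [0.506  0.1812 0.0252] ((497.4263916015625, 182.93551635742188), (135.77059936523438, 36.00800704956055), 82.15696716308594)
0.068 1480 [0.4743 0.1157 0.0746] ((467.93896484375, 113.14564514160156), (65.1192626953125, 19.87289810180664), 4.461525917053223)
0.068 558 [0.4419 0.0887 0.0766] ((441.0133972167969, 88.84831237792969), (29.4445858001709, 12.238059997558594), 82.408447265625)
0.1 312 [0.4437 0.1157 0.109 ] ((443.2488098144531, 114.8623275756836), (11.356768608093262, 11.298406600952148), 70.43209838867188)
[0.44237125 0.11267608 0.24091619] [ 8.61192635e-02 -3.23399654e-01  2.05902825e+00  4.35761589e-05
  1.40596589e+00  5.92487658e-01]
[0.44188893 0.11345728] [0.0007, -0.0013, 0.1415, -0.0, -0.0, -0.0001]
```

View pics/w2.png

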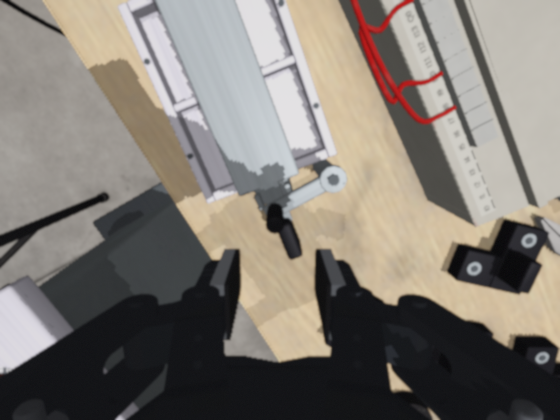

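The image shows the peg at (275,215) lying over the neck and the lug at (290,240). The positions agree with the earlier ones to within 1 mm. I'll go down on the peg and grip it.

Emit:
apply_moves(rows=[0.0035,-0.001,0.05,0,0,0,0.0035,-0.001,0.1,0,0,0,0.0035,-0.001,0.1415,0,0,0,0.0035,-0.001,0.1415,0,0,0,0.0035,-0.001,0.1415,0,0,0])

```text
t: 4.2
tool_pos: [0.4429, 0.1147, 0.1562]
tool_rot: [-2.708, -1.592, 0.001]
contact_force: [-0.3, 1.4, -0.3]
opening: 0.0343
grip_force: 0.0
```

Emit:
apply_moves(rows=[0,0,0,0,0,0,0,0,0,0,0,0,0,0,0,0,0,0,0,0,0,0,0,0,0,0,0,0,0,0], grip=0, grip_force=25)

```text
t: 4.7
tool_pos: [0.4424, 0.115, 0.1578]
tool_rot: [-2.707, -1.591, 0.003]
contact_force: [-7.7, 1.0, 7.2]
opening: 0.011
grip_force: 24.7
```

```bash
sed -i 's/C=np.array(.*)\;D/C=np.array([.4576,.2130]);D/' h.py; python3 - <<'E'
from h import *
o=ctrl.get_obs();print(o["t"],o["tool_pos"],o["opening"],o["grip_force"])
R=down(-29*D);t0=.15
for th in np.linspace(t0,2.28,17)[1:]:
    s=R.T@np.r_[peg(th)-peg(t0),0]/.6;print(s.round(3)[:2])
E
```

```text
4.7 [0.44241252 0.11495681 0.15783279] 0.010969380477408254 24.732651114463806
[-0.009  0.006]
[-0.017  0.013]
[-0.024  0.021]
[-0.03  0.03]
[-0.034  0.039]
[-0.038  0.05 ]
[-0.04  0.06]
[-0.04   0.071]
[-0.039  0.081]
[-0.037  0.092]
[-0.033  0.102]
[-0.028  0.111]
[-0.022  0.12 ]
[-0.015  0.128]
[-0.007  0.134]
[0.002 0.14 ]
```

Emit:
apply_moves(rows=[-0.009,0.006,-0.002,0,0,0,-0.017,0.013,-0.002,0,0,0,-0.024,0.021,-0.002,0,0,0,-0.03,0.03,-0.002,0,0,0,-0.034,0.039,-0.002,0,0,0,-0.038,0.05,-0.002,0,0,0,-0.04,0.06,-0.002,0,0,0,-0.04,0.071,-0.002,0,0,0,-0.039,0.081,-0.002,0,0,0,-0.037,0.092,-0.002,0,0,0,-0.033,0.102,-0.002,0,0,0,-0.028,0.111,-0.002,0,0,0,-0.022,0.12,-0.002,0,0,0,-0.015,0.128,-0.002,0,0,0,-0.007,0.134,-0.002,0,0,0,0.002,0.14,-0.002,0,0,0,0.002,0.14,-0.002,0,0,0,0.002,0.14,-0.002,0,0,0])

```text
t: 6.5
tool_pos: [0.5175, 0.0755, 0.1576]
tool_rot: [-2.708, -1.592, -0.003]
contact_force: [-3.1, 2.5, 3.8]
opening: 0.0108
grip_force: 25.3
```

Emit:
apply_moves(rows=[0,0,0,0,0,0,0,0,0,0,0,0,0,0,0,0,0,0,0,0,-0.1,0,0,0,0,0,-0.2,0,0,0,0,0,-0.2,0,0,0,0,0,-0.2,0,0,0], grip=0.4)

```text
t: 7.2
tool_pos: [0.519, 0.0746, 0.2825]
tool_rot: [2.704, 1.589, 0.013]
contact_force: [-0.4, 0.5, -0.5]
opening: 0.0342
grip_force: 0.0
```

```bash
python3 - <<'E'
from h import *
o=ctrl.get_obs();p=T(0,-125);print(o["t"],o["tool_pos"],o["q"]);print(p,go((*p,.25),down(YAW),o))
E
```

```text
7.2 [0.51899883 0.07464947 0.2824761 ] [ 9.98152190e-04 -1.81658579e-01  1.87244403e+00 -3.34433917e-04
  1.44091034e+00  5.09540037e-01]
[0.44085173 0.0891271 ] [-0.0426, -0.126, 0.0528, 0.0061, -0.0018, -0.2382]
```

Emit:
apply_moves(rows=[-0.0425,-0.126,0.053,0.006,-0.002,-0.238,-0.0425,-0.126,0.053,0.006,-0.002,-0.238,-0.0425,-0.126,0.053,0.006,-0.002,-0.238,-0.0425,-0.126,0.053,0.006,-0.002,-0.238,-0.0425,-0.126,0.053,0.006,-0.002,-0.238,-0.0425,-0.126,0.053,0.006,-0.002,-0.238])

```text
t: 7.8
tool_pos: [0.4391, 0.0892, 0.2457]
tool_rot: [-2.363, -2.062, 0.011]
contact_force: [-0.6, -0.2, 0.4]
opening: 0.0347
grip_force: 0.0
```

```bash
python3 - <<'E'
from h import *
o=ctrl.get_obs();im,d=ctrl.get_image("wrist");P=cloud(cam("wrist",o),d)
X,Y,Z=P[...,0],P[...,1],P[...,2]
reg=(Y>.0)&(Y<.36)&(X>.35)&(X<.54)
for lo,hi in((.02,.03),(.068,.08),(.1,.115)):
    m=(reg&(Z>lo)&(Z<hi)).astype(np.uint8)
    n,l,s,cc=cv2.connectedComponentsWithStats(m)
    for i in range(1,n):
        if s[i,4]<60:continue
        q=P[l==i];print(lo,s[i,4],q.mean(0).round(4),cv2.minAreaRect((q[:,:2]*1000).astype(np.float32)))
print(o["tool_pos"],o["q"]);p=T(0,-125);print(p,go((*p,.117),down(YAW),o))
E
```

```text
0.02 2136 [0.4023 0.1919 0.0252] ((409.62347412109375, 192.13392639160156), (115.14219665527344, 32.49782180786133), 82.6344985961914)
0.02 2178 [0.5056 0.1772 0.0251] ((497.8014831542969, 174.22329711914062), (126.3262939453125, 32.7348747253418), 82.16090393066406)
0.068 1392 [0.4997 0.1028 0.0748] ((504.6123046875, 98.76744842529297), (19.50092887878418, 62.47195816040039), 40.57024002075195)
0.068 619 [0.4409 0.0898 0.0766] ((440.6526184082031, 88.95803833007812), (29.56012725830078, 11.46142864227295), 82.60729217529297)
0.1 508 [0.5365 0.1693 0.1129] ((537.0568237304688, 169.11817932128906), (5.4047746658325195, 46.64622116088867), 0.19980348646640778)
0.1 349 [0.5182 0.0775 0.1084] ((519.01318359375, 76.53423309326172), (11.198817253112793, 11.481173515319824), 84.86071014404297)
[0.43906738 0.0891853  0.24565007] [ 3.39012920e-02 -3.46363896e-01  2.06846598e+00  2.53669873e-04
  1.42874612e+00  1.69703533e-01]
[0.44085173 0.0891271 ] [0.0006, 0.0049, 0.2144, -0.0058, 0.0008, -0.0009]
```

Emit:
apply_moves(rows=[0.0,0.004,0.08,-0.006,0.001,0,0,0.004,0.15,-0.006,0.001,0,0,0.004,0.19,-0.006,0.001,0,0,0.004,0.2145,-0.006,0.001,0,0,0.004,0.2145,-0.006,0.001,0,0,0.004,0.2145,-0.006,0.001,0])

```text
t: 8.45
tool_pos: [0.4402, 0.0889, 0.1172]
tool_rot: [-2.366, -2.067, -0.0]
contact_force: [0.1, -0.4, -0.0]
opening: 0.0343
grip_force: 0.0
```

Emit:
apply_moves(rows=[0,0,0,0,0,0,0,0,0,0,0,0,0,0,0,0,0,0,0,0,0,0,0,0,0,0,0,0,0,0], grip=0, grip_force=30)

```text
t: 8.95
tool_pos: [0.4394, 0.0892, 0.1181]
tool_rot: [-2.365, -2.066, 0.001]
contact_force: [-4.5, 0.6, 5.5]
opening: 0.0116
grip_force: 29.3
```

```bash
python3 - <<'E'
from h import *
o=ctrl.get_obs();print(o["t"],o["tool_pos"],o["tool_rot"],o["opening"],o["grip_force"],o["contact_force"])
# lug path in tray y,z: hinge (94,59); lug centre at r=219 along, 3 above
def lug(a): return np.array([94-219*np.cos(a)-0*3+3*np.sin(a)*1, 59+219*np.sin(a)+3*np.cos(a)])
# perpendicular 'above' at angle a: strap dir (-cos a, sin a); normal (sin a, cos a)
for a in np.r_[np.linspace(0,1.95,27)[1:]]:
    s=(lug(a)-lug(0))/600;print([round(float(s[0]),3),0,round(float(-s[1]),3)],end=" ")
E
```

```text
8.95 [0.43944639 0.08922853 0.11811477] [-2.36477572e+00 -2.06611244e+00  8.95556720e-04] 0.011582556038842298 29.328333735466003 [-4.49744812  0.63819146  5.53169831]
[0.001, 0, -0.027] [0.005, 0, -0.054] [0.01, 0, -0.081] [0.018, 0, -0.108] [0.027, 0, -0.133] [0.039, 0, -0.158] [0.052, 0, -0.182] [0.067, 0, -0.205] [0.083, 0, -0.227] [0.101, 0, -0.247] [0.121, 0, -0.267] [0.142, 0, -0.284] [0.164, 0, -0.3] [0.188, 0, -0.314] [0.212, 0, -0.326] [0.237, 0, -0.337] [0.263, 0, -0.346] [0.29, 0, -0.352] [0.317, 0, -0.357] [0.344, 0, -0.359] [0.372, 0, -0.36] [0.399, 0, -0.358] [0.426, 0, -0.355] [0.453, 0, -0.349] [0.479, 0, -0.342] [0.505, 0, -0.332]
```

Emit:
apply_moves(rows=[0.001,0,-0.027,0,0,0,0.005,0,-0.054,0,0,0,0.01,0,-0.081,0,0,0,0.018,0,-0.108,0,0,0,0.027,0,-0.133,0,0,0,0.039,0,-0.158,0,0,0,0.052,0,-0.182,0,0,0,0.067,0,-0.205,0,0,0])

```text
t: 9.75
tool_pos: [0.4448, 0.1293, 0.2409]
tool_rot: [-2.365, -2.067, 0.001]
contact_force: [-3.3, -1.5, -1.3]
opening: 0.0114
grip_force: 34.6
```

```bash
python3 - <<'E'
from h import *
o=ctrl.get_obs();im,d=ctrl.get_image("wrist");cv2.imwrite("pics/w3.png",im)
o=ctrl.get_obs();print(o["t"],o["tool_pos"],o["tool_rot"],o["opening"],o["grip_force"],o["contact_force"],o["wrist_torque"])
E
```

```text
9.8 [0.44522465 0.13087179 0.24324894] [-2.36310034 -2.06694443 -0.00316989] 0.011082235589458604 35.48101119697094 [-8.42360385 -1.76816292  2.19906297] [-0.53199137  1.23360892 -0.04168255]
```

View pics/w3.png

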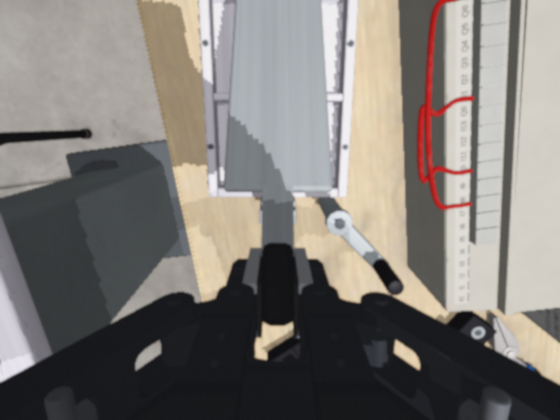

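The strap is lifting, with the lug pinched at (278,285) and the hook swung clear to (390,280). I'll continue the arc.

Emit:
apply_moves(rows=[0.016,0,-0.022,0,0,0,0.034,0,-0.042,0,0,0,0.054,0,-0.062,0,0,0,0.075,0,-0.079,0,0,0,0.097,0,-0.095,0,0,0,0.121,0,-0.109,0,0,0,0.145,0,-0.121,0,0,0,0.17,0,-0.132,0,0,0,0.196,0,-0.141,0,0,0,0.223,0,-0.147,0,0,0,0.25,0,-0.152,0,0,0,0.277,0,-0.154,0,0,0,0.305,0,-0.155,0,0,0,0.332,0,-0.153,0,0,0,0.359,0,-0.15,0,0,0,0.386,0,-0.144,0,0,0,0.412,0,-0.137,0,0,0,0.438,0,-0.127,0,0,0,0.438,0,-0.127,0,0,0,0.438,0,-0.127,0,0,0])

```text
t: 11.8
tool_pos: [0.4805, 0.3897, 0.3157]
tool_rot: [2.365, 2.067, -0.002]
contact_force: [2.6, -4.4, -8.6]
opening: 0.0115
grip_force: 33.9
```

```bash
python3 - <<'E'
from h import *
im,d=ctrl.get_image("scene");cv2.imwrite("pics/s4.png",im[130:330,180:440])
o=ctrl.get_obs();print(o["t"],o["tool_pos"],o["tool_rot"],o["opening"],o["grip_force"],o["contact_force"],o["wrist_torque"],o["q"])
print(T(0,94-219*np.cos(1.95)))
E
```

```text
11.85 [0.48055231 0.38956741 0.31573752] [ 2.36534034e+00  2.06635585e+00 -1.93925661e-03] 0.011593106770649102 33.91455765005958 [ 3.83160341 -4.52838972 -8.23440735] [-0.77443968 -0.4912473  -0.05297985] [ 5.61303921e-01  3.16445510e-02  1.61484836e+00 -9.72015399e-04
  1.49619680e+00  6.96102793e-01]
[0.48105691 0.38649103]
```

View pics/s4.png

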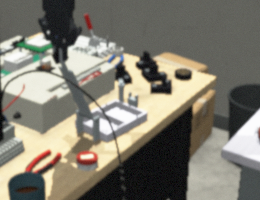

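The strap is leaning back past upright. I'll release it and rise.

Emit:
apply_moves(rows=[0,0,0,0,0,0,0,0,0,0,0,0,0,0,0,0,0,0,0,0,0,0,0,0,0,0,-0.05,0,0,0,0,0,-0.12,0,0,0,0,0,-0.12,0,0,0,0,0,-0.12,0,0,0], grip=0.4)

```text
t: 12.65
tool_pos: [0.4805, 0.3897, 0.3907]
tool_rot: [-2.365, -2.067, -0.007]
contact_force: [0.4, 0.3, -0.1]
opening: 0.0342
grip_force: 0.0
```

```bash
python3 - <<'E'
from h import *
o=ctrl.get_obs();print(o["tool_pos"],o["tool_rot"],go((.44,-.08,.38),down(YAW),o),go((.44,-.08,.38),down(80*D),o))
E
```

```text
[0.48051978 0.38968272 0.39065039] [-2.3653098  -2.06744929 -0.00714746] [-0.7849, 0.0378, 0.0151, 0.0019, -0.0022, 0.0001] [-0.7849, 0.0378, 0.0151, 0.0032, -0.0003, -0.9743]
```

```bash
python3 - <<'E'
from h import *
o=ctrl.get_obs();print(go((.477,.210,.28),down(82.3*D),o))
E
```

```text
[-0.2982, 0.0337, 0.1835, 0.0032, -0.0003, -0.9999]
```

Emit:
apply_moves(rows=[-0.08,0.01,0,0,0,-0.1,-0.16,0.02,0.05,0,0,-0.2,-0.298,0.034,0.183,0.003,0,-1,-0.298,0.034,0.183,0.003,0,-1,-0.298,0.034,0.183,0.003,0,-1,-0.298,0.034,0.183,0.003,0,-1,-0.298,0.034,0.183,0.003,0,-1,-0.298,0.034,0.183,0.003,0,-1,-0.298,0.034,0.183,0.003,0,-1,-0.298,0.034,0.183,0.003,0,-1,-0.298,0.034,0.183,0.003,0,-1,-0.298,0.034,0.183,0.003,0,-1,-0.298,0.034,0.183,0.003,0,-1,-0.298,0.034,0.183,0.003,0,-1], grip=0.3)

```text
t: 14.05
tool_pos: [0.4762, 0.2093, 0.2775]
tool_rot: [-0.212, -3.13, 0.004]
contact_force: [0.3, -0.1, 0.3]
opening: 0.0254
grip_force: 0.0
```

```bash
cat >> h.py <<'E'
def tray_meas(tag):
    o=ctrl.get_obs();im,d=ctrl.get_image("wrist");cv2.imwrite(f"pics/{tag}.png",im);c=cam("wrist",o);P=cloud(c,d)
    np.savez(tag+".npz",d=d,tool_pos=o["tool_pos"],tool_rot=o["tool_rot"])
    # pocket floors: z~5mm inside the rim
    q=P.reshape(-1,3);l=((q[:,:2]-C)*1000)@np.array([[np.cos(YAW),-np.sin(YAW)],[np.sin(YAW),np.cos(YAW)]])
    Z=q[:,2].reshape(d.shape);lx=l[:,0].reshape(d.shape);ly=l[:,1].reshape(d.shape)
    m=((abs(Z-.025)<.004)&(abs(lx)<68)&(abs(ly)<90)).astype(np.uint8)
    q=P[m>0];print("rim",len(q),np.median(q[:,2]),cv2.minAreaRect((q[:,:2]*1000).astype(np.float32)))
    for k,y0 in((0,39.5),(1,-39.5)):
        f=(abs(Z-.005)<.004)&(abs(lx)<58)&(abs(ly-y0)<42)
        if f.sum()<50: continue
        print("floor",k,f.sum(),np.median(Z[f]).round(4),"lx",np.percentile(lx[f],[1,99]).round(1),"ly",np.percentile(ly[f],[1,99]).round(1))
    # rim outer edges, by lx/ly extremes in tray frame
    print("rim lx",np.percentile(lx[m>0],[1,99]).round(1),"ly",np.percentile(ly[m>0],[1,99]).round(1))
    return o,im,P
E
python3 - <<'E'
from h import *
o,im,P=tray_meas("w5");print(o["tool_pos"],o["tool_rot"],o["q"])
E
```

```text
rim 5534 0.025276334565864284 ((457.4468078613281, 213.17425537109375), (179.63072204589844, 121.3516616821289), 82.30211639404297)
floor 0 7402 0.0055 lx [-53.1  52.6] ly [ 3.4 75.3]
floor 1 7469 0.0054 lx [-52.6  52.2] ly [-76.6  -3.9]
rim lx [-60.8  60. ] ly [-84.2  82.6]
[0.47617543 0.20930844 0.27753823] [-0.21222421 -3.12996105  0.00423631] [ 2.71428944e-01 -1.80894779e-01  1.88008889e+00 -1.07732775e-03
  1.44748621e+00 -1.16383119e+00]
```

View pics/w5.png

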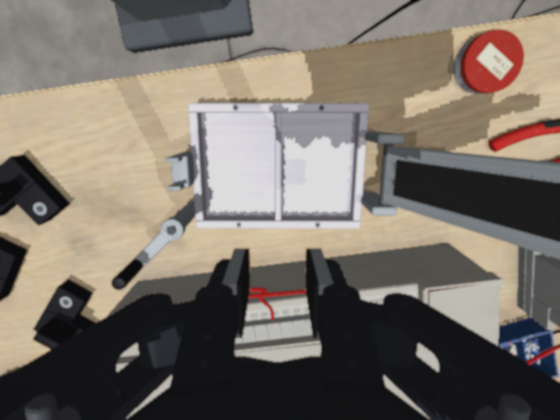

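The view shows the strap standing open on the right. Both pockets are empty, at (240,165) and (320,165), and the yaw of -7.7° is confirmed. I'll repeat the view half-turned to cancel the camera bias.

Emit:
apply_moves(rows=[0.03,0,0,0,0,1,0.06,0.0,-0.005,0,0,1,0.06,0.0,-0.005,0,0,1,0.06,0.0,-0.005,0,0,1,0.06,0.0,-0.005,0,0,1,0.06,0.0,-0.005,0,0,1,0.06,0.0,-0.005,0,0,1,0.06,0.0,-0.005,0,0,1,0.06,0.0,-0.005,0,0,1,0.06,0.0,-0.005,0,0,1,0.06,0.0,-0.005,0,0,1,0.06,0.0,-0.005,0,0,1])

```text
t: 15.3
tool_pos: [0.4407, 0.2142, 0.2812]
tool_rot: [-2.365, -2.067, 0.007]
contact_force: [-1.0, -0.0, -0.4]
opening: 0.0255
grip_force: 0.0
```

Emit:
apply_moves(rows=[0,0,0,0,0,1,0,0,0,0,0,1,0,0,0,0,0,1,0,0,0,0,0,1,0,0,0,0,0,1,0,0,0,0,0,1,0,0,0,0,0,1,0,0,0,0,0,1,0,0,0,0,0,1,0,0,0,0,0,1,0,0,0,0,0,1,0,0,0,0,0,1])

```text
t: 16.5
tool_pos: [0.4407, 0.2142, 0.2812]
tool_rot: [3.132, -0.208, -0.006]
contact_force: [0.6, -0.1, -0.2]
opening: 0.0258
grip_force: 0.0
```

```bash
python3 - <<'E'
from h import *
o,im,P=tray_meas("w6");print(o["tool_pos"],o["tool_rot"],o["q"])
print(go((.44,-.08,.33),down(0),o))
E
```

```text
rim 5434 0.025375637104521648 ((458.0354309082031, 212.4364013671875), (179.17446899414062, 121.2265625), 82.4559097290039)
floor 0 7196 0.0056 lx [-52.2  52.8] ly [ 2.9 74.7]
floor 1 7277 0.0056 lx [-52.5  53. ] ly [-77.3  -4.6]
rim lx [-59.5  61.1] ly [-84.8  82. ]
[0.44074881 0.21416816 0.28123102] [ 3.13215351 -0.20849616 -0.00552533] [ 3.00772553e-01 -2.62220634e-01  1.94237873e+00 -1.07766941e-03
  1.46561874e+00  2.00462092e+00]
[0.0635, 0.4863, -0.0802, -0.0005, 0.0031, -1.0846]
```

Emit:
apply_moves(rows=[0.223,0.666,-0.131,0,0,-1,0.223,0.666,-0.131,0,0,-1,0.223,0.666,-0.131,0,0,-1,0.223,0.666,-0.131,0,0,-1,0.223,0.666,-0.131,0,0,-1,0.223,0.666,-0.131,0,0,-1,0.223,0.666,-0.131,0,0,-1,0.223,0.666,-0.131,0,0,-1,0.223,0.666,-0.131,0,0,-1,0.223,0.666,-0.131,0,0,-1,0.223,0.666,-0.131,0,0,-1,0.223,0.666,-0.131,0,0,-1,0.223,0.666,-0.131,0,0,-1], grip=0.4)

```text
t: 17.85
tool_pos: [0.5201, -0.2, 0.3604]
tool_rot: [-2.364, -2.068, 0.007]
contact_force: [0.5, -0.4, 0.4]
opening: 0.034
grip_force: 0.0
```

```bash
sed -i 's/C=np.array(.*)\;D/C=np.array([.4577,.2121]);D/' h.py; cat >> h.py <<'E'
def spacers(tag=None,reg=None):
    """rib centre, spacer x-direction (deg), via rib cloud and body-top centroid; bias-corrected"""
    o=ctrl.get_obs();im,d=ctrl.get_image("wrist");P=cloud(cam("wrist",o),d)
    R=Ro.from_rotvec(o["tool_rot"]).as_matrix();P=P-R@np.array([.0006,.0003,0])
    if tag: cv2.imwrite(f"pics/{tag}.png",im)
    X,Y,Z=P[...,0],P[...,1],P[...,2]
    if reg is None: reg=(Y<.05)&(Y>-.28)&(X>.36)&(X<.68)
    else: reg=reg(X,Y)
    m=(reg&(Z>.044)&(Z<.054)).astype(np.uint8)
    n,l,s,_=cv2.connectedComponentsWithStats(m);out=[]
    for i in range(1,n):
        if s[i,4]<40:continue
        q=P[l==i];(cx,cy),(w,h),a=cv2.minAreaRect((q[:,:2]*1000).astype(np.float32))
        if w<h:a+=90;w,h=h,w
        # body top centre
        b=reg&(abs(Z-.0205)<.004)&(np.hypot(X*1000-cx,Y*1000-cy)<48)
        bc=P[b][:,:2].mean(0)*1000-[cx,cy]
        out.append((cx,cy,a,w,h,bc));e=np.array([np.cos(a*D),np.sin(a*D)])
        # candidate fits: fraction of body-top points inside L for x-dir a or a+180
        f=[]
        for aa in(a,a+180):
            e=np.array([np.cos(aa*D),np.sin(aa*D)]);nn=np.array([-e[1],e[0]])
            rel=P[b][:,:2]*1000-[cx,cy];u=rel@e;v=rel@nn-3
            f.append(((u>-29)&(v>-29)&(u<40)&(v<40)&~((u>6)&(v>6))).mean().round(2))
        print("rib (%.1f,%.1f) long axis %.1f size %.1fx%.1f n=%d  inL(a,a+180)="%(cx,cy,a,w,h,s[i,4]),f,b.sum(),"top",np.median(q[:,2]).round(4))
    return o,im,P
E
python3 - <<'E'
from h import *
o,im,P=spacers("w7");print(o["tool_pos"],o["tool_rot"],o["q"])
E
```

```text
rib (602.2,-52.1) long axis 47.9 size 30.4x11.9 n=374  inL(a,a+180)= [np.float64(1.0), np.float64(0.58)] 2521 top 0.0492
rib (445.1,-59.5) long axis 119.5 size 30.1x12.0 n=355  inL(a,a+180)= [np.float64(0.56), np.float64(1.0)] 2341 top 0.0494
rib (515.7,-115.4) long axis 52.4 size 30.0x11.9 n=312  inL(a,a+180)= [np.float64(0.59), np.float64(1.0)] 2165 top 0.0492
rib (594.2,-200.9) long axis 150.4 size 30.4x11.9 n=274  inL(a,a+180)= [np.float64(0.58), np.float64(1.0)] 1866 top 0.049
[ 0.52010537 -0.19995668  0.36035861] [-2.36378391 -2.0678667   0.0068485 ] [-0.49918235 -0.1350735   1.7018697  -0.00376189  1.57720149 -0.3658527 ]
```

View pics/w7.png

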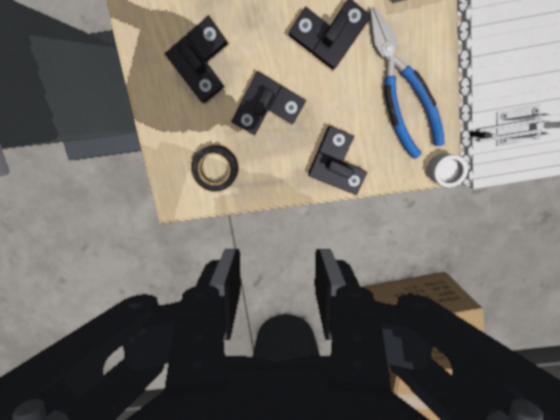

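All four spacers come out as clean 30x12 mm ribs with clear L directions. In the image they are at (195,60), (268,103), (337,160) and (330,32), and the tape is at (215,168). Directions are S_b (445,-59) at -60.5°, S_c (516,-115) at -127.6°, S_d (594,-201) at -29.6° and S_a (602,-52) at 47.9°. S_b comes first, into slot A.

```bash
python3 - <<'E'
from h import *
print(go((.4451,-.0595,.2),down(29.5*D)))
E
```

```text
[0.2155, -0.1543, 0.2672, -0.0027, 0.0009, -0.4133]
```

Emit:
apply_moves(rows=[0.2155,-0.154,0.267,-0.003,0.001,-0.413,0.2155,-0.154,0.267,-0.003,0.001,-0.413,0.2155,-0.154,0.267,-0.003,0.001,-0.413,0.2155,-0.154,0.267,-0.003,0.001,-0.413,0.2155,-0.154,0.267,-0.003,0.001,-0.413,0.2155,-0.154,0.267,-0.003,0.001,-0.413,0.2155,-0.154,0.267,-0.003,0.001,-0.413,0.2155,-0.154,0.267,-0.003,0.001,-0.413])

```text
t: 18.7
tool_pos: [0.4468, -0.0603, 0.2024]
tool_rot: [1.583, 2.709, 0.002]
contact_force: [0.5, 0.2, 0.6]
opening: 0.0338
grip_force: 0.0
```

```bash
python3 - <<'E'
from h import *
o,im,P=spacers("w8");print(o["tool_pos"],o["tool_rot"]);print(go((.4451,-.0595,.095),down(29.5*D),o))
E
```

```text
rib (591.2,40.1) long axis 170.8 size 63.2x10.3 n=370  inL(a,a+180)= [np.float64(0.83), np.float64(0.63)] 254 top 0.0491
rib (445.3,-59.1) long axis 119.1 size 29.4x11.4 n=703  inL(a,a+180)= [np.float64(0.58), np.float64(1.0)] 4433 top 0.0493
rib (602.3,-52.1) long axis 45.0 size 29.6x13.6 n=622  inL(a,a+180)= [np.float64(0.98), np.float64(0.56)] 2770 top 0.0489
rib (673.4,-21.3) long axis 100.8 size 13.1x3.5 n=118  inL(a,a+180)= [np.float64(0.85), np.float64(0.46)] 734 top 0.047
rib (511.7,-120.4) long axis 51.6 size 17.1x12.4 n=339  inL(a,a+180)= [np.float64(0.82), np.float64(1.0)] 1586 top 0.0488
[ 0.44680514 -0.06034628  0.20244921] [1.58273214e+00 2.70877744e+00 1.60913742e-03]
[0.0032, -0.0023, 0.1791, 0.0019, 0.002, -0.0011]
```

Emit:
apply_moves(rows=[0.0033,-0.0018,0.08,0.001,0.001,-0.001,0.0033,-0.0018,0.15,0.001,0.001,-0.001,0.0033,-0.0018,0.179,0.001,0.001,-0.001,0.0033,-0.0018,0.179,0.001,0.001,-0.001,0.0033,-0.0018,0.179,0.001,0.001,-0.001])

```text
t: 19.25
tool_pos: [0.4449, -0.0593, 0.094]
tool_rot: [1.583, 2.713, 0.0]
contact_force: [-0.6, 0.4, -0.2]
opening: 0.0343
grip_force: 0.0
```

Emit:
apply_moves(rows=[0,0,0,0,0,0,0,0,0,0,0,0,0,0,0,0,0,0,0,0,0,0,0,0,0,0,0,0,0,0,0,0,-0.04,0,0,0,0,0,-0.1,0,0,0,0,0,-0.15,0,0,0,0,0,-0.15,0,0,0,0,0,-0.15,0,0,0], grip=0, grip_force=50)

```text
t: 20.25
tool_pos: [0.4433, -0.0581, 0.1825]
tool_rot: [-1.58, -2.713, 0.0]
contact_force: [-0.2, -1.1, -1.1]
opening: 0.0113
grip_force: 49.1
```

```bash
cat >> h.py <<'E'
def inhand(tag=None):
    """spacer held: body-top (tool z ~ .083) edges in tool frame, mm"""
    o=ctrl.get_obs();im,d=ctrl.get_image("wrist")
    if tag: cv2.imwrite(f"pics/{tag}.png",im)
    m=ctrl.camera_model("wrist");K=m["mtx"];Tc=m["tool_from_camera"]
    v,u=np.indices(d.shape);p=np.stack([(u-K[0,2])/K[0,0]*d,(v-K[1,2])/K[1,1]*d,d],-1)@Tc[:3,:3].T+Tc[:3,3]
    p=(p-np.array([.0006,.0003,0]))*1000
    return o,im,p
E
python3 - <<'E'
from h import *
o,im,p=inhand("w9");print(o["t"],o["tool_pos"],o["opening"],o["grip_force"],o["contact_force"])
z=p[...,2];near=(abs(p[...,0])<60)&(abs(p[...,1])<60)
h,e=np.histogram(z[near&(z>40)&(z<140)],bins=50,range=(40,140));print(list(zip(e.astype(int),h)))
s=near&(z>72)&(z<95);q=p[s];print(len(q),np.percentile(q[:,:2],[1,50,99],axis=0).round(1),cv2.minAreaRect(q[:,:2].astype(np.float32)))
E
```

```text
20.25 [ 0.44326831 -0.05807892  0.18253806] 0.01126536942685781 49.10568416118622 [-0.16458932 -1.13282528 -1.0539474 ]
[(np.int64(40), np.int64(111)), (np.int64(42), np.int64(578)), (np.int64(44), np.int64(1733)), (np.int64(46), np.int64(237)), (np.int64(48), np.int64(201)), (np.int64(50), np.int64(184)), (np.int64(52), np.int64(202)), (np.int64(54), np.int64(162)), (np.int64(56), np.int64(176)), (np.int64(58), np.int64(162)), (np.int64(60), np.int64(159)), (np.int64(62), np.int64(143)), (np.int64(64), np.int64(122)), (np.int64(66), np.int64(85)), (np.int64(68), np.int64(64)), (np.int64(70), np.int64(217)), (np.int64(72), np.int64(6133)), (np.int64(74), np.int64(1275)), (np.int64(76), np.int64(165)), (np.int64(78), np.int64(154)), (np.int64(80), np.int64(146)), (np.int64(82), np.int64(146)), (np.int64(84), np.int64(140)), (np.int64(86), np.int64(124)), (np.int64(88), np.int64(134)), (np.int64(90), np.int64(120)), (np.int64(92), np.int64(29)), (np.int64(94), np.int64(0)), (np.int64(96), np.int64(0)), (np.int64(98), np.int64(0)), (np.int64(100), np.int64(0)), (np.int64(102), np.int64(0)), (np.int64(104), np.int64(0)), (np.int64(106), np.int64(0)), (np.int64(108), np.int64(0)), (np.int64(110), np.int64(0)), (np.int64(112), np.int64(0)), (np.int64(114), np.int64(0)), (np.int64(116), np.int64(0)), (np.int64(118), np.int64(0)), (np.int64(120), np.int64(0)), (np.int64(122), np.int64(0)), (np.int64(124), np.int64(0)), (np.int64(126), np.int64(0)), (np.int64(128), np.int64(0)), (np.int64(130), np.int64(0)), (np.int64(132), np.int64(0)), (np.int64(134), np.int64(0)), (np.int64(136), np.int64(0)), (np.int64(138), np.int64(0))]
8566 [[-37.9 -23. ]
 [ 17.1  13.9]
 [ 26.9  42.3]] ((-6.457984924316406, 9.956483840942383), (67.36845397949219, 67.31999969482422), 89.73681640625)
```

View pics/w9.png

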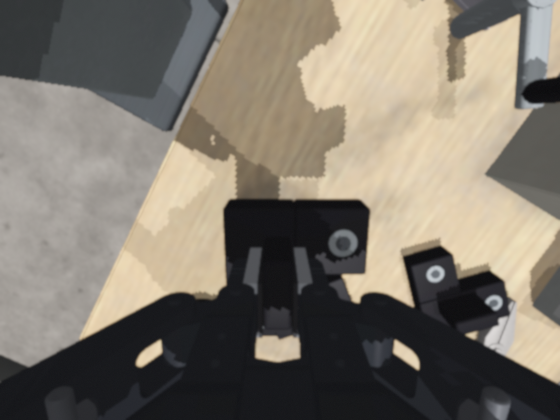

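The spacer is held square, with its body top at tool z 73 mm. Its origin in the tool frame is (-1.0, 4.5) mm, so the pads sit about 1.4 mm off along tool y, which agrees with the lug grip. I'll carry it over pocket0, slot A.

```bash
python3 - <<'E'
from h import *
t=T(-23.96,29.04);print(t,go((*t,.26),down(82.3*D)))
E
```

```text
[0.437847   0.24408846] [0.4421, 0.2411, -0.1302, -0.0006, -0.0028, -0.5859]
```

Emit:
apply_moves(rows=[0,0,-0.08,0,0,0,0.02,0.01,-0.13,0,0,-0.08,0.442,0.241,-0.13,0,-0.003,-0.586,0.442,0.241,-0.13,0,-0.003,-0.586,0.442,0.241,-0.13,0,-0.003,-0.586,0.442,0.241,-0.13,0,-0.003,-0.586,0.442,0.241,-0.13,0,-0.003,-0.586,0.442,0.241,-0.13,0,-0.003,-0.586,0.442,0.241,-0.13,0,-0.003,-0.586,0.442,0.241,-0.13,0,-0.003,-0.586,0.442,0.241,-0.13,0,-0.003,-0.586])

```text
t: 21.4
tool_pos: [0.4381, 0.2428, 0.2594]
tool_rot: [-0.212, -3.134, 0.005]
contact_force: [0.2, 0.4, -0.6]
opening: 0.0112
grip_force: 49.3
```

```bash
cat >> h.py <<'E'
def held(tag=None,zt=(70,78)):
    o,im,p=inhand(tag);z=p[...,2];s=(abs(p[...,0])<60)&(abs(p[...,1])<60)&(z>zt[0])&(z<zt[1])
    r=cv2.minAreaRect(p[s][:,:2].astype(np.float32));print("held top z",np.median(z[s]).round(1),"rect",np.round(r[0],2),np.round(r[1],1),round(r[2],2),"open %.4f f %.0f t %.2f"%(o["opening"],o["grip_force"],o["t"]),o["tool_pos"].round(4))
    return o
E
python3 - <<'E'
from h import *
o=held();t=T(-23.96,29.04);print(go((*t,.14),down(82.3*D),o))
E
```

```text
held top z 73.3 rect [-7.24  8.73] [67.2 67.4] 89.42 open 0.0112 f 49 t 21.40 [0.4381 0.2428 0.2594]
[0.0007, 0.0027, 0.1989, -0.0021, -0.0001, -0.0006]
```

Emit:
apply_moves(rows=[0.0007,0.0027,0.08,-0.002,0,-0.001,0.0007,0.0027,0.16,-0.002,0,-0.001,0.0007,0.0027,0.199,-0.002,0,-0.001,0.0007,0.0027,0.199,-0.002,0,-0.001,0.0007,0.0027,0.199,-0.002,0,-0.001,0.0007,0.0027,0.199,-0.002,0,-0.001])

```text
t: 22.05
tool_pos: [0.4403, 0.2452, 0.1442]
tool_rot: [0.21, 3.128, 0.005]
contact_force: [0.3, -0.1, -1.2]
opening: 0.0111
grip_force: 49.3
```

```bash
python3 - <<'E'
from h import *
o=held("w10");held(zt=(72,95));held(zt=(71,75))
print(o["tool_pos"],o["tool_rot"])
E
```

```text
held top z 73.4 rect [-7.32 17.42] [67.3 85.1] 0.09 open 0.0111 f 49 t 22.05 [0.4403 0.2452 0.1442]
held top z 73.6 rect [-7.21 17.51] [67.5 85. ] 0.05 open 0.0115 f 49 t 22.10 [0.4403 0.2454 0.1443]
held top z 73.3 rect [-7.27 17.11] [67.3 84.1] 0.06 open 0.0112 f 49 t 22.15 [0.4402 0.2454 0.1441]
[0.44030593 0.24517428 0.14415275] [0.20963462 3.12817777 0.0050505 ]
```

View pics/w10.png

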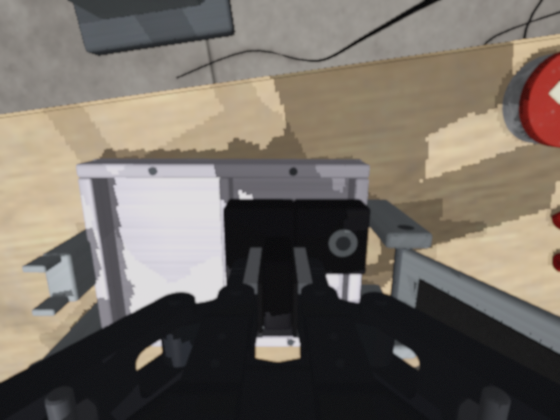

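The spacer is over the pocket; in the image its body spans (228-368, 200-270). I'll refine its in-hand position before inserting, leaving the cheeks out of the mask.

```bash
cat >> h.py <<'E'
def held2(tag=None):
    o,im,p=inhand(tag);z=p[...,2];s=(abs(p[...,0])<50)&(p[...,1]>-46)&(p[...,1]<46)&(z>71)&(z<76)&(im.max(2)<90)
    n,l,st,_=cv2.connectedComponentsWithStats(s.astype(np.uint8));i=1+st[1:,4].argmax();q=p[l==i]
    r=cv2.minAreaRect(q[:,:2].astype(np.float32));print("held rect",np.round(r[0],2),np.round(r[1],1),round(r[2],2),np.percentile(q[:,:2],[.5,99.5],axis=0).round(1).tolist(),"open %.4f f %.0f t %.2f"%(o["opening"],o["grip_force"],o["t"]),o["tool_pos"].round(4))
    return o
E
python3 - <<'E'
from h import *
o=held2();t=T(-23.96,29.04);print(go((*t,.13),down(82.3*D),o));print(o["contact_force"])
E
```

```text
held rect [8.53 8.83] [66.7 36.5] 88.77 [[-5.9, -24.0], [26.0, 41.1]] open 0.0111 f 49 t 22.20 [0.4399 0.2455 0.1438]
[0.0033, -0.0028, 0.023, 0.0022, 0.0037, 0.0009]
[-0.55729634 -0.04591485 -0.87422867]
```

```bash
python3 - <<'E'
from h import *
t=T(-24.8,30.2);print(t,go((*t,.128),down(82.3*D)))
E
```

```text
[0.43717    0.24535055] [0.0042, -0.0007, 0.0257, 0.002, 0.0033, 0.001]
```

Emit:
apply_moves(rows=[0.0042,-0.0007,0.0257,0.002,0.0033,0.001,0.0042,-0.0007,0.0257,0.002,0.0033,0.001,0.0042,-0.0007,0.0257,0.002,0.0033,0.001,0.0042,-0.0007,0.0257,0.002,0.0033,0.001])

```text
t: 22.65
tool_pos: [0.4361, 0.2451, 0.126]
tool_rot: [-0.21, -3.131, 0.002]
contact_force: [-0.8, -0.1, -0.9]
opening: 0.0109
grip_force: 49.3
```

```bash
cat >> h.py <<'E'
def relpocket(tag,k,z0=.0365):
    """held spacer body-top edges vs tray frame via camera (bias-corrected), mm from pocket k centre; also rim seen now"""
    o,im,p=inhand(tag);R=Ro.from_rotvec(o["tool_rot"]).as_matrix();W=(p/1000)@R.T+o["tool_pos"]
    c,s=np.cos(YAW),np.sin(YAW);l=((W[...,:2]-C)*1000)@np.array([[c,-s],[s,c]]);lx,ly=l[...,0],l[...,1];Z=W[...,2]
    y0=39.5-79*k
    m=(abs(Z-.025)<.004)&(abs(lx)<66)&(abs(ly)<88);print("rim lx",np.percentile(lx[m],[.5,99.5]).round(1),"ly",np.percentile(ly[m],[.5,99.5]).round(1))
    z=p[...,2];s=(abs(p[...,0])<50)&(abs(p[...,1])<46)&(z>71)&(z<76)&(im.max(2)<90)
    n,l_,st,_=cv2.connectedComponentsWithStats(s.astype(np.uint8));i=1+st[1:,4].argmax();b=l_==i
    print("body lx",np.percentile(lx[b],[.5,99.5]).round(1),"ly",(np.percentile(ly[b],[.5,99.5])-y0).round(1),"open %.4f t %.2f"%(o["opening"],o["t"]),o["tool_pos"].round(4),o["contact_force"].round(1))
    return o,im
E
python3 - <<'E'
from h import *
o,im=relpocket("w11",0);t=T(-24.8,30.2);print(go((*t,.0995),down(82.3*D),o))
E
```

```text
rim lx [-60.7  53.6] ly [-84.2  83.5]
body lx [-52.1 -20.3] ly [-34.  31.] open 0.0109 t 22.65 [0.4361 0.2451 0.126 ] [-0.8 -0.1 -0.9]
[-0.0019, 0.0008, 0.0441, -0.0011, -0.002, 0.0001]
```

View pics/w11.png

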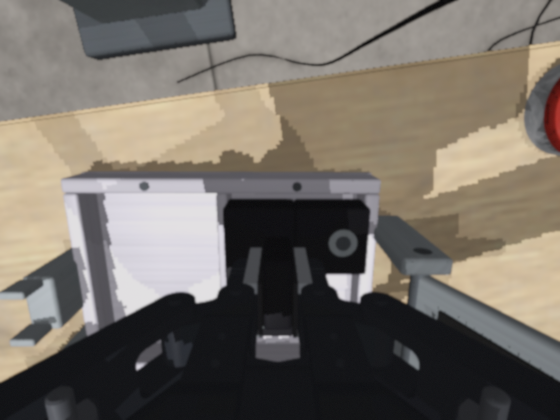

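Viewed just above the rim, the body edges are within about 1 mm of nominal. I'll insert it now.

Emit:
apply_moves(rows=[-0.0019,0.0003,0.006,-0.001,-0.002,0,-0.0019,0.0003,0.012,-0.001,-0.002,0,-0.0019,0.0003,0.02,-0.001,-0.002,0,-0.0019,0.0003,0.028,-0.001,-0.002,0,-0.0019,0.0003,0.036,-0.001,-0.002,0,-0.0019,0.0003,0.044,-0.001,-0.002,0,-0.0019,0.0003,0.044,-0.001,-0.002,0,-0.0019,0.0003,0.044,-0.001,-0.002,0])

```text
t: 23.5
tool_pos: [0.4372, 0.245, 0.0997]
tool_rot: [-0.211, -3.135, 0.0]
contact_force: [-0.4, -0.6, -1.3]
opening: 0.0108
grip_force: 49.4
```

```bash
python3 - <<'E'
from h import *
o,im=relpocket("w12",0);print(o["tool_rot"],o["wrist_torque"])
E
```

```text
rim lx [-60.6  20.8] ly [-83.7  83. ]
body lx [-50.8 -18.7] ly [-34.2  31.8] open 0.0108 t 23.50 [0.4372 0.245  0.0997] [-0.4 -0.6 -1.3]
[-2.10812055e-01 -3.13451051e+00  2.89054601e-04] [ 0.0488317  -0.01726281 -0.02541838]
```

Emit:
apply_moves(rows=[0,0,0,0,0,0,0,0,0,0,0,0,0,0,0,0,0,0,0,0,-0.03,0,0,0,0,0,-0.1,0,0,0,0,0,-0.18,0,0,0,0,0,-0.267,0,0,0,0,0,-0.267,0,0,0], grip=0.3)

```text
t: 24.35
tool_pos: [0.4404, 0.2464, 0.2691]
tool_rot: [0.21, 3.12, 0.01]
contact_force: [0.7, 0.3, 0.5]
opening: 0.0258
grip_force: 0.0
```

Emit:
apply_moves(rows=[-0.21,-0.578,0,0,0,-0.668,-0.21,-0.578,0,0,0,-0.668,-0.21,-0.578,0,0,0,-0.668,-0.21,-0.578,0,0,0,-0.668,-0.21,-0.578,0,0,0,-0.668,-0.21,-0.578,0.03,0,0,-0.668,-0.21,-0.578,0.06,0,0,-0.668,-0.21,-0.578,0.1,0,0,-0.668,-0.21,-0.578,0.1,0,0,-0.668,-0.21,-0.578,0.1,0,0,-0.668,-0.21,-0.578,0.1,0,0,-0.668], grip=0.4)

```text
t: 25.45
tool_pos: [0.5154, -0.1154, 0.1996]
tool_rot: [1.386, -2.819, -0.002]
contact_force: [0.3, 0.1, -0.1]
opening: 0.0343
grip_force: 0.0
```

```bash
python3 - <<'E'
from h import *
o,im,P=spacers("w13");print(o["tool_pos"],o["tool_rot"],o["q"]);print(go((.5157,-.1154,.095),down(142.4*D),o))
E
```

```text
rib (594.3,-200.6) long axis 150.4 size 30.6x12.1 n=808  inL(a,a+180)= [np.float64(0.58), np.float64(1.0)] 4690 top 0.049
rib (515.7,-115.5) long axis 52.3 size 29.4x12.0 n=735  inL(a,a+180)= [np.float64(0.58), np.float64(1.0)] 4489 top 0.0493
rib (600.8,-53.8) long axis 47.7 size 25.9x12.0 n=487  inL(a,a+180)= [np.float64(0.98), np.float64(0.62)] 1954 top 0.0491
[ 0.51537245 -0.11539132  0.19962761] [ 1.38608995e+00 -2.81901316e+00 -1.72103251e-03] [-3.61453905e-01 -9.07740937e-02  1.93371381e+00  5.93753274e-04
  1.29961837e+00 -2.84636998e+00]
[-0.0003, -0.0006, 0.1744, 0.0007, 0.0002, -0.0004]
```

Emit:
apply_moves(rows=[-0.0003,-0.0006,0.08,0,0,0,-0.0003,-0.0006,0.15,0,0,0,-0.0003,-0.0006,0.1744,0,0,0,-0.0003,-0.0006,0.1744,0,0,0,-0.0003,-0.0006,0.1744,0,0,0])

```text
t: 26.0
tool_pos: [0.5172, -0.1152, 0.0971]
tool_rot: [-1.388, 2.816, -0.003]
contact_force: [0.3, 0.3, 0.2]
opening: 0.0348
grip_force: 0.0
```

Emit:
apply_moves(rows=[0,0,0,0,0,0,0,0,0,0,0,0,0,0,0,0,0,0,0,0,0,0,0,0,0,0,0,0,0,0,0,0,-0.04,0,0,0,0,0,-0.1,0,0,0,0,0,-0.18,0,0,0,0,0,-0.26,0,0,0,0,0,-0.275,0,0,0], grip=0, grip_force=50)

```text
t: 27.0
tool_pos: [0.5184, -0.1165, 0.268]
tool_rot: [-1.384, 2.811, -0.014]
contact_force: [0.3, -0.2, 0.1]
opening: 0.0112
grip_force: 50.2
```

```bash
python3 - <<'E'
from h import *
o=held2();t=T(23,39.5+9);print(go((*t,.26),down(82.3*D),o))
E
```

```text
held rect [15.14 -1.44] [11.6  2.6] 88.45 [[13.8, -7.2], [16.2, 4.4]] open 0.0112 f 50 t 27.00 [ 0.5184 -0.1165  0.268 ]
[-0.4615, 0.4214, 0.0099, -0.0057, 0.0061, 0.668]
```

Emit:
apply_moves(rows=[-0.4615,0.4214,0.01,-0.006,0.006,0.668,-0.4615,0.4214,0.01,-0.006,0.006,0.668,-0.4615,0.4214,0.01,-0.006,0.006,0.668,-0.4615,0.4214,0.01,-0.006,0.006,0.668,-0.4615,0.4214,0.01,-0.006,0.006,0.668,-0.4615,0.4214,0.01,-0.006,0.006,0.668,-0.4615,0.4214,0.01,-0.006,0.006,0.668,-0.4615,0.4214,0.01,-0.006,0.006,0.668,-0.4615,0.4214,0.01,-0.006,0.006,0.668,-0.4615,0.4214,0.01,-0.006,0.006,0.668,-0.4615,0.4214,0.01,-0.006,0.006,0.668,-0.4615,0.4214,0.01,-0.006,0.006,0.668])

```text
t: 28.25
tool_pos: [0.4846, 0.2566, 0.2537]
tool_rot: [-0.212, -3.122, -0.005]
contact_force: [-0.1, -0.1, -1.0]
opening: 0.011
grip_force: 50.1
```

```bash
sed -i 's/(z>71)&(z<76)/(z>70)\&(z<81)/' h.py; python3 - <<'E'
from h import *
o=held2();o=held2("w14");t=T(23,39.5+9);print(o["tool_rot"],go((*t,.14),down(82.3*D),o))
E
```

```text
held rect [13.12  8.5 ] [51.8 33.1] 0.22 [[-6.5, -7.5], [38.9, 24.7]] open 0.0110 f 50 t 28.25 [0.4846 0.2566 0.2537]
held rect [13.23  8.67] [33.1 51.7] 89.74 [[-6.5, -7.5], [38.9, 24.6]] open 0.0111 f 50 t 28.30 [0.4847 0.2566 0.254 ]
[-0.21290785 -3.12217489 -0.00546462] [-0.006, 0.0009, 0.1899, 0.0017, -0.0079, -0.0011]
```

View pics/w14.png

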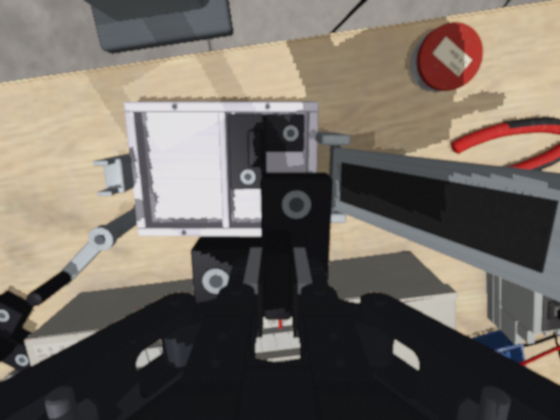

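Spacer A is down in the pocket at (265,150). B is held square, its arm spanning (265-330, 175-250). I'll descend to just above the rim.

Emit:
apply_moves(rows=[-0.006,0.001,0.08,0.002,-0.008,-0.001,-0.006,0.001,0.15,0.002,-0.008,-0.001,-0.006,0.001,0.2,0.002,-0.008,-0.001,-0.006,0.001,0.205,0.002,-0.008,-0.001,-0.006,0.001,0.205,0.002,-0.008,-0.001,-0.006,0.001,0.205,0.002,-0.008,-0.001])

```text
t: 28.95
tool_pos: [0.4884, 0.2589, 0.1339]
tool_rot: [0.209, 3.13, 0.003]
contact_force: [0.4, 1.1, -1.9]
opening: 0.0109
grip_force: 50.0
```

```bash
python3 - <<'E'
from h import *
o,im=relpocket("w15",0);o=held2();t=T(23.1,48.4);print(go((*t,.1035),down(82.3*D),o))
E
```

```text
rim lx [-60.2  60.4] ly [-85.1  83.2]
body lx [-14.4  46.4] ly [-29.5  35.6] open 0.0109 t 28.95 [0.4884 0.2589 0.1339] [ 0.4  1.1 -1.9]
held rect [15.25  8.65] [33.1 47.5] 89.78 [[-4.0, -7.7], [38.9, 24.6]] open 0.0108 f 50 t 29.00 [0.4885 0.2591 0.1342]
[0.0021, -0.004, 0.0512, 0.0015, 0.0031, 0.0007]
```

Emit:
apply_moves(rows=[0.0021,-0.004,0.0,0.0015,0.003,0.001,0.0021,-0.004,0.008,0.0015,0.003,0.001,0.0021,-0.004,0.014,0.0015,0.003,0.001,0.0021,-0.004,0.014,0.0015,0.003,0.001])

```text
t: 29.45
tool_pos: [0.4849, 0.2565, 0.1224]
tool_rot: [-0.211, -3.13, 0.004]
contact_force: [-0.2, -0.0, -1.7]
opening: 0.0107
grip_force: 50.1
```

```bash
python3 - <<'E'
from h import *
o=ctrl.get_obs();t=T(23.1,48.4);print(o["tool_pos"],t,go((*t,.1035),down(82.3*D),o),o["contact_force"])
E
```

```text
[0.4849397  0.25645953 0.12242398] [0.48707664 0.25696851] [-0.0036, 0.0014, 0.0315, -0.0016, -0.0029, 0.0] [-0.18072206 -0.01894579 -1.65072358]
```

Emit:
apply_moves(rows=[0,0,0,0,0,0,0,0,0,0,0,0,0,0,0,0,0,0,0,0,0,0,0,0])

```text
t: 29.85
tool_pos: [0.4852, 0.2566, 0.123]
tool_rot: [-0.21, -3.13, 0.003]
contact_force: [0.5, 0.0, -0.6]
opening: 0.0107
grip_force: 50.1
```

```bash
python3 - <<'E'
from h import *
o=ctrl.get_obs();t=T(23.1,48.4);print(o["tool_pos"],t,go((*t,.1035),down(82.3*D),o),o["contact_force"])
E
```

```text
[0.48516108 0.25659866 0.1229719 ] [0.48707664 0.25696851] [-0.0032, 0.0011, 0.0324, -0.0014, -0.0026, 0.0001] [ 0.51677552  0.04673533 -0.55298608]
```

Emit:
apply_moves(rows=[-0.0032,0.0011,0.004,-0.0014,-0.0026,0,-0.0032,0.0011,0.008,-0.0014,-0.0026,0,-0.0032,0.0011,0.012,-0.0014,-0.0026,0,-0.0032,0.0011,0.016,-0.0014,-0.0026,0,-0.0032,0.0011,0.02,-0.0014,-0.0026,0,-0.0032,0.0011,0.024,-0.0014,-0.0026,0,-0.0032,0.0011,0.028,-0.0014,-0.0026,0,-0.0032,0.0011,0.032,-0.0014,-0.0026,0,-0.0032,0.0011,0.032,-0.0014,-0.0026,0])

```text
t: 30.75
tool_pos: [0.4868, 0.2568, 0.1032]
tool_rot: [-0.211, -3.134, 0.001]
contact_force: [-0.7, 0.6, -1.2]
opening: 0.0109
grip_force: 50.1
```

```bash
python3 - <<'E'
from h import *
o,im=relpocket("w16",0);o=held2();t=T(23.1,48.4);print(go((*t,.1035),down(82.3*D),o),o["contact_force"],o["wrist_torque"])
E
```

```text
rim lx [-60.2  59.8] ly [-84.7  83. ]
body lx [-27.1  15.7] ly [-34.2  31.5] open 0.0109 t 30.75 [0.4868 0.2568 0.1032] [-0.7  0.6 -1.2]
held rect [28.27 -9.98] [67.  43.5] 90.0 [[7.0, -42.9], [49.9, 22.8]] open 0.0110 f 50 t 30.80 [0.4869 0.2569 0.1035]
[-0.0002, 0.0001, 0.0, -0.0001, -0.0003, 0.0001] [ 0.27751476 -0.54559651 -1.00485144] [-0.02427168 -0.02727853  0.02599145]
```

Seated with no contact force. I'll release it and go on to S_d.

Emit:
apply_moves(rows=[0,0,0,0,0,0,0,0,0,0,0,0,0,0,0,0,0,0,0,0,-0.03,0,0,0,0,0,-0.1,0,0,0,0,0,-0.18,0,0,0,0,0,-0.26,0,0,0,0,0,-0.26,0,0,0], grip=0.3)

```text
t: 31.65
tool_pos: [0.4905, 0.2583, 0.2694]
tool_rot: [0.21, 3.12, 0.01]
contact_force: [0.4, -0.2, 0.8]
opening: 0.0256
grip_force: 0.0
```

Emit:
apply_moves(rows=[-0.28,-0.732,0,0,0,0.243,-0.28,-0.732,0,0,0,0.243,-0.28,-0.732,0,0,0,0.243,-0.28,-0.732,0,0,0,0.243,-0.28,-0.732,0,0,0,0.243,-0.28,-0.732,0,0,0,0.243,-0.28,-0.732,0,0,0,0.243,-0.28,-0.732,0.03,0,0,0.243,-0.28,-0.732,0.07,0,0,0.243,-0.28,-0.732,0.1,0,0,0.243,-0.28,-0.732,0.1,0,0,0.243,-0.28,-0.732,0.1,0,0,0.243,-0.28,-0.732,0.1,0,0,0.243], grip=0.4)

```text
t: 32.95
tool_pos: [0.5952, -0.2002, 0.2009]
tool_rot: [0.8, 3.036, 0.0]
contact_force: [-0.8, 0.9, 0.5]
opening: 0.034
grip_force: 0.0
```

```bash
python3 - <<'E'
from h import *
o,im,P=spacers("w17");print(o["tool_pos"],o["tool_rot"],o["q"]);print(go((.5943,-.2006,.096),down(60.4*D),o))
E
```

```text
rib (602.5,-52.5) long axis 47.7 size 30.5x12.4 n=956  inL(a,a+180)= [np.float64(1.0), np.float64(0.57)] 5523 top 0.0493
rib (675.1,-24.9) long axis 130.9 size 10.6x5.0 n=125  inL(a,a+180)= [np.float64(0.36), np.float64(0.35)] 757 top 0.0476
rib (594.0,-201.0) long axis 150.8 size 29.6x12.0 n=729  inL(a,a+180)= [np.float64(0.58), np.float64(1.0)] 4433 top 0.0492
[ 0.5952091  -0.20015376  0.20090967] [7.99871643e-01 3.03634559e+00 3.16195656e-05] [-4.42940244e-01  1.40701694e-01  1.69558985e+00  3.37341599e-04
  1.30367517e+00 -1.49866460e+00]
[0.0012, -0.0015, 0.1748, 0.0003, 0.001, 0.0009]
```

Emit:
apply_moves(rows=[0.0015,-0.0018,0.08,0,0.001,0,0.0015,-0.0018,0.14,0,0.001,0,0.0015,-0.0018,0.165,0,0.001,0,0.0015,-0.0018,0.175,0,0.001,0,0.0015,-0.0018,0.175,0,0.001,0,0.0015,-0.0018,0.175,0,0.001,0])

```text
t: 33.6
tool_pos: [0.5949, -0.2017, 0.0973]
tool_rot: [0.8, 3.035, -0.0]
contact_force: [0.2, -0.7, -0.2]
opening: 0.0343
grip_force: 0.0
```

Emit:
apply_moves(rows=[0,0,0,0,0,0,0,0,0,0,0,0,0,0,0,0,0,0,0,0,0,0,0,0,0,0,0,0,0,0,0,0,-0.04,0,0,0,0,0,-0.1,0,0,0,0,0,-0.18,0,0,0,0,0,-0.26,0,0,0,0,0,-0.275,0,0,0], grip=0, grip_force=50)

```text
t: 34.6
tool_pos: [0.5961, -0.2026, 0.268]
tool_rot: [0.799, 3.027, -0.003]
contact_force: [0.7, 0.1, 1.1]
opening: 0.0108
grip_force: 49.9
```

```bash
python3 - <<'E'
from h import *
o=held2();t=T(-24,-39.5-9);print(go((*t,.26),down(82.3*D),o))
E
```

```text
held rect [9.47 9.08] [66.9 38.6] 89.48 [[-4.0, -23.8], [28.4, 41.6]] open 0.0108 f 50 t 34.60 [ 0.5961 -0.2026  0.268 ]
[0.5488, 0.3974, 0.0077, -0.0007, 0.0069, -0.243]
```

Emit:
apply_moves(rows=[0.549,0.397,0.01,0,0.007,-0.243,0.549,0.397,0.01,0,0.007,-0.243,0.549,0.397,0.01,0,0.007,-0.243,0.549,0.397,0.01,0,0.007,-0.243,0.549,0.397,0.01,0,0.007,-0.243,0.549,0.397,0.01,0,0.007,-0.243,0.549,0.397,0.01,0,0.007,-0.243,0.549,0.397,0.01,0,0.007,-0.243,0.549,0.397,0.01,0,0.007,-0.243,0.549,0.397,0.01,0,0.007,-0.243,0.549,0.397,0.04,0,0.007,-0.243,0.549,0.397,0.08,0,0.007,-0.243,0.549,0.397,0.12,0,0.007,-0.243,0.549,0.397,0.15,0,0.007,-0.243,0.549,0.397,0.17,0,0.007,-0.243,0.549,0.397,0.185,0,0.007,-0.243,0.549,0.397,0.2,0,0.007,-0.243,0.549,0.397,0.2,0,0.007,-0.243])

```text
t: 36.45
tool_pos: [0.4241, 0.1679, 0.1392]
tool_rot: [-0.211, -3.121, -0.004]
contact_force: [-0.4, -0.2, -0.3]
opening: 0.0111
grip_force: 49.8
```

```bash
python3 - <<'E'
from h import *
o,im=relpocket("w18",1);o=held2();t=T(-22.2,-49.1);print(t,go((*t,.126),down(82.3*D),o))
E
```

```text
rim lx [-60.8  57.2] ly [-83.6  83.4]
body lx [-56.6 -23.9] ly [-32.9  32.8] open 0.0111 t 36.45 [0.4241 0.1679 0.1392] [-0.4 -0.2 -0.3]
held rect [8.34 8.73] [67.2 40.8] 89.29 [[-4.3, -24.3], [28.2, 41.5]] open 0.0109 f 50 t 36.50 [0.4245 0.1682 0.14  ]
[0.42912145 0.16641722] [-0.0083, -0.0019, 0.0233, 0.0015, -0.0081, -0.0002]
```

View pics/w18.png

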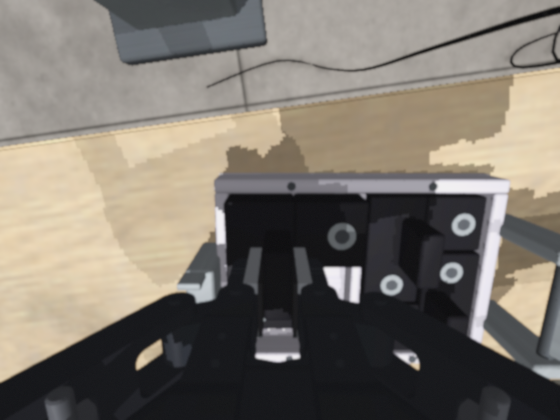

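In this view pocket0 holds two nested spacers at about (430,260), and the third is above pocket1 at (295,230). That was my last picture, so I'll work from depth only now.

Emit:
apply_moves(rows=[-0.0083,-0.0018,0.008,0.0015,-0.008,0,-0.0083,-0.0018,0.016,0.0015,-0.008,0,-0.0083,-0.0018,0.023,0.0015,-0.008,0,-0.0083,-0.0018,0.023,0.0015,-0.008,0,-0.0083,-0.0018,0.023,0.0015,-0.008,0])

```text
t: 37.05
tool_pos: [0.429, 0.1667, 0.1262]
tool_rot: [-0.211, -3.134, -0.0]
contact_force: [0.4, -0.3, -0.2]
opening: 0.011
grip_force: 49.8
```

```bash
python3 - <<'E'
from h import *
o,im=relpocket("w19",1);o=held2();t=T(-22.2,-49.0);print(t,go((*t,.103),down(82.3*D),o))
E
```

```text
rim lx [-60.7  54.4] ly [-83.6  83.4]
body lx [-50.6 -18.5] ly [-33.5  31.4] open 0.0110 t 37.05 [0.429  0.1667 0.1262] [ 0.4 -0.3 -0.2]
held rect [10.34  8.58] [66.6 37.9] 88.1 [[-4.0, -24.2], [28.2, 40.7]] open 0.0111 f 50 t 37.10 [0.4292 0.1667 0.1264]
[0.42913485 0.16651632] [-0.0, -0.0004, 0.0391, 0.0002, 0.0003, 0.0001]
```

Emit:
apply_moves(rows=[0,-0.0004,0.005,0,0,0,0,-0.0004,0.01,0,0,0,0,-0.0004,0.015,0,0,0,0,-0.0004,0.02,0,0,0,0,-0.0004,0.026,0,0,0,0,-0.0004,0.032,0,0,0,0,-0.0004,0.039,0,0,0,0,-0.0004,0.039,0,0,0,0,-0.0004,0.039,0,0,0])

```text
t: 38.05
tool_pos: [0.4291, 0.1665, 0.1029]
tool_rot: [0.211, 3.134, 0.0]
contact_force: [0.3, -0.0, -1.1]
opening: 0.011
grip_force: 49.9
```

```bash
python3 - <<'E'
from h import *
o,im=relpocket("w20",1);t=T(-22.2,-49.0);print(go((*t,.103),down(82.3*D),o),o["wrist_torque"])
E
```

```text
rim lx [-60.6  33.7] ly [-83.4  82.8]
body lx [-50.5 -17.2] ly [-34.1  31.9] open 0.0110 t 38.05 [0.4291 0.1665 0.1029] [ 0.3 -0.  -1.1]
[-0.0001, 0.0001, -0.0002, 0.0001, 0.0, 0.0] [-0.03449307 -0.01056609 -0.00680327]
```

Emit:
apply_moves(rows=[0,0,0,0,0,0,0,0,0,0,0,0,0,0,0,0,0,0,0,0,-0.03,0,0,0,0,0,-0.1,0,0,0,0,0,-0.18,0,0,0,0,0,-0.26,0,0,0,0,0,-0.26,0,0,0], grip=0.3)

```text
t: 38.9
tool_pos: [0.4325, 0.1672, 0.268]
tool_rot: [0.21, 3.119, 0.007]
contact_force: [1.1, -0.2, 0.4]
opening: 0.0256
grip_force: 0.0
```

Emit:
apply_moves(rows=[-0.335,-0.323,0,0,0,0.7,-0.335,-0.323,0,0,0,0.7,-0.335,-0.323,0,0,0,0.7,-0.335,-0.323,0,0,0,0.7,-0.335,-0.323,0,0,0,0.7,-0.335,-0.323,0,0,0,0.7,-0.335,-0.323,0,0,0,0.7,-0.335,-0.323,0,0,0,0.7,-0.335,-0.323,0,0,0,0.7], grip=0.4)

```text
t: 39.8
tool_pos: [0.6023, -0.0529, 0.2583]
tool_rot: [-1.818, -2.562, -0.0]
contact_force: [-0.2, 0.1, 0.7]
opening: 0.0342
grip_force: 0.0
```

Emit:
apply_moves(rows=[0,0,0,0,0,0.684,0,0,0.03,0,0,0.684,0,0,0.06,0,0,0.684,0,0,0.1,0,0,0.684,0,0,0.1,0,0,0.684,0,0,0.1,0,0,0.684,0,0,0.1,0,0,0.684,0,0,0.1,0,0,0.684,0,0,0.1,0,0,0.684,0,0,0.1,0,0,0.684])

```text
t: 40.8
tool_pos: [0.6023, -0.0524, 0.199]
tool_rot: [2.871, 1.275, 0.001]
contact_force: [0.8, 0.3, 0.6]
opening: 0.0341
grip_force: 0.0
```

```bash
python3 - <<'E'
from h import *
o,im,P=spacers("w21");print(o["tool_pos"],o["tool_rot"],o["q"]);print(go((.6025,-.0525,.096),down(-42.3*D),o))
E
```

```text
rib (620.7,39.9) long axis 0.1 size 118.5x0.8 n=619  inL(a,a+180)= [np.float64(0.74), np.float64(0.72)] 276 top 0.0491
rib (671.4,-5.0) long axis 95.6 size 41.6x0.7 n=110  inL(a,a+180)= [np.float64(0.47), np.float64(0.12)] 348 top 0.0489
rib (602.9,-51.9) long axis 47.6 size 29.2x11.3 n=705  inL(a,a+180)= [np.float64(1.0), np.float64(0.58)] 4514 top 0.0493
[ 0.60228787 -0.05242339  0.19903891] [2.87117513e+00 1.27506760e+00 9.18760075e-04] [-2.09976109e-01  9.02560576e-02  1.75376732e+00  3.35546354e-04
  1.29708103e+00  5.24868649e-01]
[0.0001, 0.0003, 0.1717, 0.0002, -0.0003, 0.0021]
```

Emit:
apply_moves(rows=[0.0008,0.0003,0.08,0,0,0.002,0.0008,0.0003,0.135,0,0,0.002,0.0008,0.0003,0.162,0,0,0.002,0.0008,0.0003,0.172,0,0,0.002,0.0008,0.0003,0.172,0,0,0.002,0.0008,0.0003,0.172,0,0,0.002])

```text
t: 41.45
tool_pos: [0.6042, -0.0525, 0.0978]
tool_rot: [2.873, 1.267, 0.005]
contact_force: [0.6, 0.2, 0.3]
opening: 0.0343
grip_force: 0.0
```

Emit:
apply_moves(rows=[0,0,0,0,0,0,0,0,0,0,0,0,0,0,0,0,0,0,0,0,0,0,0,0,0,0,0,0,0,0,0,0,-0.04,0,0,0,0,0,-0.1,0,0,0,0,0,-0.18,0,0,0,0,0,-0.26,0,0,0,0,0,-0.275,0,0,0], grip=0, grip_force=50)

```text
t: 42.45
tool_pos: [0.6055, -0.0528, 0.2693]
tool_rot: [2.868, 1.264, 0.018]
contact_force: [0.7, -0.1, -0.3]
opening: 0.0109
grip_force: 49.9
```

```bash
python3 - <<'E'
from h import *
o=held2();t=T(23.1,-39.5+9);print(go((*t,.26),down(82.3*D),o))
E
```

```text
held rect [15.19  9.24] [45.8 32.2] 0.07 [[-3.2, -6.5], [37.9, 25.1]] open 0.0109 f 50 t 42.45 [ 0.6055 -0.0528  0.2693]
[0.1397, -0.4194, 0.0117, 0.0092, 0.0054, -1.3859]
```

Emit:
apply_moves(rows=[0.14,-0.42,0.01,0.009,0.005,-0.7,0.14,-0.42,0.01,0.009,0.005,-0.7,0.14,-0.42,0.01,0.009,0.005,-0.7,0.14,-0.42,0.01,0.009,0.005,-0.7,0.14,-0.42,0.01,0.009,0.005,-0.7,0.14,-0.42,0.01,0.009,0.005,-0.7,0.14,-0.42,0.01,0.009,0.005,-0.7,0.14,-0.42,0.01,0.009,0.005,-0.7,0.14,-0.42,0.01,0.009,0.005,-0.7])

```text
t: 43.4
tool_pos: [0.4725, 0.1798, 0.253]
tool_rot: [-1.779, -2.569, 0.0]
contact_force: [-0.7, -0.5, -0.6]
opening: 0.0107
grip_force: 49.9
```

Emit:
apply_moves(rows=[0,0,0,0,0,-0.686,0,0,0,0,0,-0.686,0,0,0,0,0,-0.686,0,0,0,0,0,-0.686,0,0,0,0,0,-0.686,0,0,0,0,0,-0.686,0,0,0,0,0,-0.686,0,0,0,0,0,-0.686,0,0,0.04,0,0,-0.686,0,0,0.08,0,0,-0.686,0,0,0.12,0,0,-0.686,0,0,0.15,0,0,-0.686,0,0,0.17,0,0,-0.686,0,0,0.19,0,0,-0.686,0,0,0.195,0,0,-0.686,0,0,0.195,0,0,-0.686])

```text
t: 45.0
tool_pos: [0.4721, 0.1809, 0.1376]
tool_rot: [-0.211, -3.122, -0.014]
contact_force: [0.3, -0.2, -0.2]
opening: 0.0108
grip_force: 49.9
```

```bash
python3 - <<'E'
from h import *
o=held2();t=T(22.1,-31.2);print(t,go((*t,.128),down(82.3*D),o))
E
```

```text
held rect [11.62  8.6 ] [33.1 47.8] 89.56 [[-6.5, -7.8], [35.3, 24.7]] open 0.0108 f 50 t 45.00 [0.4721 0.1809 0.1376]
[0.47542036 0.17822023] [-0.0063, -0.0038, 0.016, 0.0053, -0.0083, -0.0004]
```

Emit:
apply_moves(rows=[-0.0063,-0.0038,0.006,0.005,-0.008,0,-0.0063,-0.0038,0.012,0.005,-0.008,0,-0.0063,-0.0038,0.016,0.005,-0.008,0,-0.0063,-0.0038,0.016,0.005,-0.008,0,-0.0063,-0.0038,0.016,0.005,-0.008,0])

```text
t: 45.55
tool_pos: [0.4754, 0.1783, 0.1281]
tool_rot: [-0.211, -3.134, -0.001]
contact_force: [0.7, -0.3, -0.1]
opening: 0.011
grip_force: 49.9
```

```bash
python3 - <<'E'
from h import *
o,im=relpocket("w22",1);o=held2()
o,im,p=inhand();z=p[...,2]
s=(p[...,0]>5)&(p[...,0]<45)&(p[...,1]>-20)&(p[...,1]<40)&(z>66)&(z<86)&(im.max(2)<110)
q=p[s];A=np.c_[q[:,:2],np.ones(len(q))];g=abs(q[:,2]-np.median(q[:,2]))<4;print(len(q),np.linalg.lstsq(A[g],q[g,2],rcond=None)[0],np.median(q[:,2]))
for x0 in(10,15,20,25,30,33,36,38):
    r=q[(abs(q[:,0]-x0)<1)&g];print(x0,len(r),np.percentile(r[:,1],[1,99]).round(1) if len(r) else "")
np.save("p22.npy",p)
E
```

```text
rim lx [-60.2  59. ] ly [-83.6  82.7]
body lx [-13.2  25.9] ly [ 0.6 32.7] open 0.0110 t 45.55 [0.4754 0.1783 0.1281] [ 0.7 -0.3 -0.1]
held rect [13.3   8.29] [32.7 44.2] 89.95 [[-3.7, -7.8], [35.2, 24.3]] open 0.0109 f 50 t 45.60 [0.4755 0.1782 0.1282]
5247 [-1.84068554e-02  5.14589819e-02  7.72108018e+01] 77.28837651249573
10 213 [-7.7 24.4]
15 275 [-7.7 24.8]
20 281 [-7.6 24.3]
25 296 [-7.5 24.1]
30 347 [-19.4  24. ]
33 392 [-19.3  24.1]
36 193 [-19.2  23.5]
38 72 [-20.  -11.9]
```

The spacer slid about 2.7 mm along its rib in transit, probably the grip slackening. I'll correct the target for that.

```bash
python3 - <<'E'
from h import *
t=T(19.4,-30.4);print(t,go((*t,.128),down(82.3*D)))
E
```

```text
[0.47285189 0.17937478] [0.0047, 0.0012, 0.0006, 0.0005, 0.0002, 0.0]
```

Emit:
apply_moves(rows=[0.0047,0.0012,0.0006,0,0,0,0.0047,0.0012,0.0006,0,0,0,0.0047,0.0012,0.0006,0,0,0])

```text
t: 46.0
tool_pos: [0.4726, 0.1794, 0.1278]
tool_rot: [0.211, 3.135, 0.001]
contact_force: [0.3, -0.1, -1.0]
opening: 0.011
grip_force: 49.9
```

```bash
python3 - <<'E'
from h import *
o,im=relpocket("w23",1);t=T(19.4,-30.4);print(t,go((*t,.1035),down(82.3*D),o))
E
```

```text
rim lx [-60.1  58.7] ly [-83.6  82.7]
body lx [-16.1  24.8] ly [ 1.4 33.5] open 0.0110 t 46.00 [0.4726 0.1794 0.1278] [ 0.3 -0.1 -1. ]
[0.47285189 0.17937478] [-0.0004, 0.0, 0.0405, 0.0005, -0.0, 0.0001]
```

Edges are at nominal. I'll insert it.

Emit:
apply_moves(rows=[-0.0004,0,0.005,0,0,0,-0.0004,0,0.01,0,0,0,-0.0004,0,0.015,0,0,0,-0.0004,0,0.02,0,0,0,-0.0004,0,0.026,0,0,0,-0.0004,0,0.033,0,0,0,-0.0004,0,0.0405,0,0,0,-0.0004,0,0.0405,0,0,0,-0.0004,0,0.0405,0,0,0])

```text
t: 46.95
tool_pos: [0.4729, 0.1793, 0.1033]
tool_rot: [-0.211, -3.134, -0.001]
contact_force: [0.4, 0.1, -1.0]
opening: 0.0111
grip_force: 49.9
```

```bash
python3 - <<'E'
from h import *
o=ctrl.get_obs();t=T(19.4,-30.4);print(o["tool_pos"],o["contact_force"],o["wrist_torque"],go((*t,.1035),down(82.3*D),o))
E
```

```text
[0.47288617 0.17930878 0.10332808] [ 0.38923367  0.13093275 -1.03775189] [ 0.04017293 -0.04842161 -0.02556505] [0.0001, 0.0001, -0.0003, 0.0003, -0.0003, 0.0001]
```

Emit:
apply_moves(rows=[0,0,0,0,0,0,0,0,0,0,0,0,0,0,0,0,0,0,0,0,-0.03,0,0,0,0,0,-0.1,0,0,0,0,0,-0.18,0,0,0,-0.02,0.05,-0.26,0,0,0,-0.04,0.05,-0.295,0,0,0,-0.04,0.05,-0.295,0,0,0,-0.04,0.05,-0.295,0,0,0], grip=0.3)

```text
t: 47.95
tool_pos: [0.501, 0.2058, 0.2811]
tool_rot: [0.211, 3.133, 0.002]
contact_force: [-0.3, -0.3, -0.7]
opening: 0.0256
grip_force: 0.0
```

```bash
cat >> h.py <<'E'
def packcheck(tag):
    o,im,p=inhand(tag);R=Ro.from_rotvec(o["tool_rot"]).as_matrix();W=(p/1000)@R.T+o["tool_pos"]
    c,s=np.cos(YAW),np.sin(YAW);l=((W[...,:2]-C)*1000)@np.array([[c,-s],[s,c]]);lx,ly=l[...,0],l[...,1];Z=W[...,2]*1000
    for k in(0,1):
        y0=39.5-79*k
        for nm,ox,oy,sg in(("A",-23,-6,1),("B",23,6,-1)):
            u=sg*(lx-ox);v=sg*(ly-y0-oy)
            rib=(abs(u)<20)&(abs(v+3)<12)&(Z>46)&(Z<62)
            q=np.c_[lx[rib],ly[rib]-y0].astype(np.float32);r=cv2.minAreaRect(q) if len(q)>10 else None
            b1=(abs(u-22)<12)&(v>-24)&(v<-12);b2=(abs(u+12)<10)&(v>12)&(v<34);b3=(u<-18)&(u>-26)&(v<-15)&(v>-25)
            print(k,nm,"rib top %.1f n%d"%(np.median(Z[rib]) if rib.sum() else 0,rib.sum()),np.round(r[0],1) if r else "",np.round(r[1],1) if r else "",round(r[2],1) if r else "","body z",[np.round(np.median(Z[b]),1) for b in(b1,b2,b3) if b.sum()])
    m=(abs(Z-25)<3)&(abs(lx)<62)&(abs(lx)>54)&(abs(ly)<83);print("rim z",np.median(Z[m]),o["tool_pos"].round(4),o["t"])
    return o
E
python3 - <<'E'
from h import *
o=packcheck("w24")
E
```

```text
0 A rib top 54.3 n515 [-23.4  -9.5] [29.2 12.1] 0.2 body z [np.float64(25.7), np.float64(25.7), np.float64(25.5)]
0 B rib top 54.2 n474 [22.6  9.1] [29.6 12.3] 0.1 body z [np.float64(25.7), np.float64(281.4), np.float64(25.5)]
1 A rib top 54.2 n528 [-22.5  -9.2] [12.4 29.2] 89.9 body z [np.float64(25.6), np.float64(25.7), np.float64(25.5)]
1 B rib top 54.1 n461 [22.8  9.5] [29.8 12. ] 0.3 body z [np.float64(25.7), np.float64(289.7), np.float64(240.8)]
rim z 25.437026543957796 [0.501  0.2058 0.2811] 47.95
```

All four spacers are flush: rib tops at 54 mm, body tops level with the rim, within 1 mm of nominal. Next I'll fetch the strap.

Emit:
apply_moves(rows=[0,0,-0.08,0,0,1,0,0,-0.16,0,0,1,0.02,0.05,-0.2,0,0,1,0.072,0.313,-0.2,0,0,1,0.072,0.313,-0.2,0,0,1,0.072,0.313,-0.2,0,0,1,0.072,0.313,-0.2,0,0,1,0.072,0.313,-0.2,0,0,1,0.072,0.313,-0.2,0,0,1,0.072,0.313,-0.2,0,0,1,0.072,0.313,-0.2,0,0,1,0.072,0.313,-0.2,0,0,1,0.072,0.313,-0.2,0,0,1], grip=0.4)

```text
t: 49.3
tool_pos: [0.4827, 0.3971, 0.3988]
tool_rot: [-2.363, -2.069, 0.004]
contact_force: [-0.2, 1.4, 0.3]
opening: 0.0345
grip_force: 0.0
```

```bash
python3 - <<'E'
from h import *
o,im,p=inhand("w25");R=Ro.from_rotvec(o["tool_rot"]).as_matrix();W=(p/1000)@R.T+o["tool_pos"]
c,s=np.cos(YAW),np.sin(YAW);l=((W[...,:2]-C)*1000)@np.array([[c,-s],[s,c]]);lx,ly,Z=l[...,0],l[...,1],W[...,2]*1000
m=(abs(lx)<40)&(ly>110)&(ly<230)&(Z>120)&(Z<290)&(p[...,2]>60)
print(m.sum())
for z0 in range(130,285,10):
    b=m&(abs(Z-z0)<5)
    if b.sum()>5: print(z0,b.sum(),np.percentile(lx[b],[2,50,98]).round(1),np.percentile(ly[b],[2,50,98]).round(1))
print(o["tool_pos"],o["tool_rot"]);t=T(0,187.9);print(t,go((*t,.311),down(YAW),o))
E
```

```text
1817
130 28 [-22.   -7.6  22.6] [121.4 123.  123.6]
140 9 [-22.3 -18.3  12. ] [123.8 128.9 129.3]
150 21 [-20.   10.7  22.8] [129.9 130.6 131.6]
160 22 [-23.3 -11.7  22.7] [135.2 136.7 138.1]
170 23 [-22.   12.2  22.8] [137.4 141.4 142.6]
180 28 [-22.9 -10.2  20.4] [142.7 143.9 147.6]
190 32 [-22.7  -9.7  23.8] [148.  148.9 152.2]
200 59 [-22.2  -7.9  23.1] [152.7 154.7 156.8]
210 46 [-22.2   8.6  23.3] [156.9 160.1 161.4]
220 329 [-23.5  -8.   24.1] [161.7 166.4 168.9]
230 247 [-39.5 -27.9 -12. ] [213.1 220.5 228.6]
240 71 [-21.3 -14.6  -6.7] [223.6 227.9 229.8]
250 12 [-1.7  7.   7.1] [169.4 179.4 182.6]
260 56 [-5.6  0.1  5.9] [171.3 204.3 206. ]
270 711 [-5.5  0.2  5.8] [178.6 193.9 204.9]
280 123 [-4.7  0.9  5.2] [179.4 182.4 185.8]
[0.482732   0.3971422  0.39876919] [-2.36296933 -2.06886981  0.00392185]
[0.482876   0.39830574] [0.0021, 0.0003, 0.1463, -0.0015, 0.0008, 0.0012]
```

The lug is where a 2.0 rad opening puts it (x about 0, corners match). I'll descend and pinch it.

Emit:
apply_moves(rows=[0.001,0,0.05,-0.001,0.001,0.001,0.001,0,0.1,-0.001,0.001,0.001,0.001,0,0.13,-0.001,0.001,0.001,0.001,0,0.138,-0.001,0.001,0.001,0.001,0,0.138,-0.001,0.001,0.001])

```text
t: 49.85
tool_pos: [0.4831, 0.398, 0.3172]
tool_rot: [-2.366, -2.066, -0.002]
contact_force: [0.2, -0.3, 0.4]
opening: 0.0343
grip_force: 0.0
```

Emit:
apply_moves(rows=[0,0,0,0,0,0,0,0,0,0,0,0,0,0,0,0,0,0,0,0,0,0,0,0,0,0,0,0,0,0], grip=0, grip_force=30)

```text
t: 50.35
tool_pos: [0.4821, 0.3989, 0.32]
tool_rot: [-2.364, -2.065, -0.004]
contact_force: [-6.6, 0.8, 2.4]
opening: 0.0115
grip_force: 33.1
```

```bash
python3 - <<'E'
from h import *
o=ctrl.get_obs();print(o["tool_pos"],o["opening"],o["grip_force"],o["contact_force"])
c,s=np.cos(YAW),np.sin(YAW);ly=((o["tool_pos"][:2]-C)*1000)@np.array([-s,c]);gz=o["tool_pos"][2]*1000-54
r=np.hypot(ly-94,gz-59);a0=np.arctan2(gz-59,94-ly);print(ly,gz,r,a0)
# strap at 2.0 -> offset angle of grasp point from strap
for a in np.linspace(0,2.0,27)[1:]:
    b=a0-a;print([round((94-r*np.cos(b)-ly)/600,3),round(-(59+r*np.sin(b)-gz)/600,3)],end=" ")
E
```

```text
[0.48212146 0.39886577 0.31997007] 0.011506373382130971 33.106949999928474 [-6.57533875  0.7809693   2.37235551]
188.35387480812756 265.97006799001747 227.46266228790225 1.998530732047133
[np.float64(-0.027), np.float64(-0.011)] [np.float64(-0.055), np.float64(-0.02)] [np.float64(-0.083), np.float64(-0.027)] [np.float64(-0.112), np.float64(-0.031)] [np.float64(-0.141), np.float64(-0.034)] [np.float64(-0.17), np.float64(-0.034)] [np.float64(-0.199), np.float64(-0.032)] [np.float64(-0.228), np.float64(-0.027)] [np.float64(-0.256), np.float64(-0.021)] [np.float64(-0.284), np.float64(-0.012)] [np.float64(-0.311), np.float64(-0.001)] [np.float64(-0.337), np.float64(0.011)] [np.float64(-0.363), np.float64(0.026)] [np.float64(-0.386), np.float64(0.043)] [np.float64(-0.409), np.float64(0.061)] [np.float64(-0.43), np.float64(0.082)] [np.float64(-0.449), np.float64(0.103)] [np.float64(-0.467), np.float64(0.127)] [np.float64(-0.483), np.float64(0.151)] [np.float64(-0.497), np.float64(0.177)] [np.float64(-0.509), np.float64(0.203)] [np.float64(-0.519), np.float64(0.231)] [np.float64(-0.526), np.float64(0.259)] [np.float64(-0.532), np.float64(0.287)] [np.float64(-0.535), np.float64(0.316)] [np.float64(-0.536), np.float64(0.346)]
```

Emit:
apply_moves(rows=[-0.027,0,-0.011,0,0,0,-0.055,0,-0.02,0,0,0,-0.083,0,-0.027,0,0,0,-0.112,0,-0.031,0,0,0,-0.141,0,-0.034,0,0,0,-0.17,0,-0.034,0,0,0,-0.199,0,-0.032,0,0,0,-0.228,0,-0.027,0,0,0,-0.256,0,-0.021,0,0,0,-0.284,0,-0.012,0,0,0,-0.311,0,-0.001,0,0,0,-0.337,0,0.011,0,0,0,-0.363,0,0.026,0,0,0,-0.386,0,0.043,0,0,0,-0.409,0,0.061,0,0,0,-0.43,0,0.082,0,0,0,-0.449,0,0.103,0,0,0,-0.467,0,0.127,0,0,0,-0.483,0,0.151,0,0,0,-0.483,0,0.151,0,0,0])

```text
t: 52.35
tool_pos: [0.4425, 0.11, 0.2258]
tool_rot: [-2.366, -2.063, 0.004]
contact_force: [-7.9, -2.2, 2.3]
opening: 0.0117
grip_force: 40.8
```

```bash
python3 - <<'E'
from h import *
o=ctrl.get_obs();print(o["tool_pos"],o["tool_rot"],o["opening"],o["grip_force"],o["contact_force"])
c,s=np.cos(YAW),np.sin(YAW);l=((o["tool_pos"][:2]-C)*1000)@np.array([[c,-s],[s,c]]);gz=o["tool_pos"][2]*1000-54
print(l,gz,np.hypot(l[1]-94,gz-59),np.arctan2(gz-59,94-l[1]))
E
```

```text
[0.44247833 0.11004496 0.22582724] [-2.36620141 -2.06276204  0.00380822] 0.011684348750597935 40.765321254730225 [-7.90307196 -2.15676619  2.27278588]
[  -1.41044954 -103.1743186 ] 171.8272419837231 227.1732784638096 0.5197431123002568
```

Emit:
apply_moves(rows=[-0.014,0,0.026,0,0,0,-0.026,0,0.052,0,0,0,-0.036,0,0.08,0,0,0,-0.043,0,0.108,0,0,0,-0.049,0,0.136,0,0,0,-0.051,0,0.152,0,0,0,-0.052,0,0.167,0,0,0,-0.053,0,0.18,0,0,0,-0.053,0,0.188,0,0,0,-0.053,0,0.188,0,0,0])

```text
t: 53.35
tool_pos: [0.4384, 0.0798, 0.1133]
tool_rot: [-2.364, -2.063, 0.003]
contact_force: [-10.0, -1.9, 1.0]
opening: 0.0113
grip_force: 46.4
```

```bash
python3 - <<'E'
from h import *
o=ctrl.get_obs();print(o["tool_pos"],o["tool_rot"],o["opening"],o["grip_force"],o["contact_force"])
c,s=np.cos(YAW),np.sin(YAW);l=((o["tool_pos"][:2]-C)*1000)@np.array([[c,-s],[s,c]]);gz=o["tool_pos"][2]*1000-54
print(l,gz,np.hypot(l[1]-94,gz-59),np.arctan2(gz-59,94-l[1]))
E
```

```text
[0.4383777  0.07984073 0.11333662] [-2.36404516 -2.06297252  0.00301055] 0.011341517425957305 46.40930235385895 [-9.96823322 -1.87115201  1.03360608]
[  -1.42716087 -133.65564059] 59.3366224609382 227.65588946722167 0.0014786464975318407
```

The strap is down at about 0 rad. I'll release, rise and check.

Emit:
apply_moves(rows=[0,0,0,0,0,0,0,0,0,0,0,0,0,0,0,0,0,0,0,0,0,0,0,0,0,0,-0.05,0,0,0,0,0,-0.12,0,0,0,0,0,-0.2,0,0,0,0,0,-0.22,0,0,0,0,0,-0.22,0,0,0], grip=0.35)

```text
t: 54.25
tool_pos: [0.4414, 0.0797, 0.2492]
tool_rot: [2.364, 2.063, 0.013]
contact_force: [-0.3, -0.7, -0.9]
opening: 0.0298
grip_force: 0.0
```

```bash
cat >> h.py <<'E'
def hookview(tag):
    o,im,p=inhand(tag);R=Ro.from_rotvec(o["tool_rot"]).as_matrix();W=(p/1000)@R.T+o["tool_pos"]
    c,s=np.cos(YAW),np.sin(YAW);l=((W[...,:2]-C)*1000)@np.array([[c,-s],[s,c]]);lx,ly,Z=l[...,0],l[...,1],W[...,2]*1000
    for nm,lo,hi in(("strap",56,66),("lug/arm",70,80),("peg",100,115)):
        m=((Z>lo)&(Z<hi)&(abs(lx)<105)&(ly<95)&(ly>-160)&(p[...,2]>80)).astype(np.uint8)
        n,lab,st,_=cv2.connectedComponentsWithStats(m)
        for i in range(1,n):
            if st[i,4]<60:continue
            q=np.c_[lx[lab==i],ly[lab==i]].astype(np.float32);r=cv2.minAreaRect(q);print(nm,st[i,4],"z %.1f"%np.median(Z[lab==i]),np.round(r[0],1),np.round(r[1],1),round(r[2],1))
    print(o["t"],o["tool_pos"].round(4));return o
E
python3 - <<'E'
from h import *
o=hookview("w26")
for th in(2.2,2.28,2.35): 
    t=peg(th);print(th,46-48*np.cos(th),-92-48*np.sin(th),t)
E
```

```text
strap 10317 z 62.5 [ -0.9 -51.1] [126.3  51.2] 89.9
strap 80 z 60.5 [-12.9 -92.2] [11.6  3.2] 89.4
strap 79 z 60.4 [ 11.9 -92.3] [ 3.2 11.7] 0.2
lug/arm 115 z 75.1 [104.1   3. ] [ 1.3 12.8] 6.5
lug/arm 1346 z 74.7 [  59.4 -105.3] [19.2 57.8] 47.2
lug/arm 601 z 77.1 [-1.000e-01 -1.249e+02] [29.2 11.5] 89.5
peg 721 z 112.6 [ 88.4 -43.3] [12.6 67.7] 19.2
peg 138 z 104.7 [ 97.1 -12.7] [16.9  5.9] 14.1
peg 72 z 105.1 [ 98.7 -48. ] [12.2  4.1] 2.3
peg 326 z 109.8 [  78.6 -126.7] [11.5 11.6] 79.2
54.25 [0.4414 0.0797 0.2492]
2.2 74.2480536282566 -130.80782738334034 [0.51375213 0.07252343]
2.28 77.25902370532219 -128.42627399268426 [0.51705505 0.07448008]
2.35 79.73022768513059 -126.15072093396053 [0.51980886 0.07640401]
```

The strap is closed (62.5 mm, lug top 77 mm). The peg is at θ about 2.32. I'll go over it.

```bash
python3 - <<'E'
from h import *
t=T(78.6,-126.7);print(t,go((*t,.24),down(-29*D)))
R=down(-29*D);t0=2.32
for th in np.r_[np.linspace(t0,0.,17)[1:],-.03]:
    s=R.T@np.r_[peg(th)-peg(t0),0]/.6;print(s.round(3)[:2].tolist(),end=" ")
E
```

```text
[0.51861523 0.07601111] [0.0116, 0.1303, 0.0112, 0.002, -0.002, 0.2357]
[-0.01, -0.006] [-0.019, -0.013] [-0.027, -0.021] [-0.034, -0.031] [-0.039, -0.041] [-0.043, -0.052] [-0.045, -0.064] [-0.045, -0.075] [-0.044, -0.087] [-0.041, -0.098] [-0.036, -0.109] [-0.03, -0.118] [-0.023, -0.127] [-0.014, -0.135] [-0.005, -0.142] [0.006, -0.147] [0.008, -0.147]
```

Emit:
apply_moves(rows=[0.0116,0.1303,0.011,0.002,-0.002,0.236,0.0116,0.1303,0.011,0.002,-0.002,0.236,0.0116,0.1303,0.011,0.002,-0.002,0.236,0.0116,0.1303,0.011,0.002,-0.002,0.236,0.0116,0.1303,0.011,0.002,-0.002,0.236,0.0116,0.1303,0.011,0.002,-0.002,0.236])

```text
t: 54.9
tool_pos: [0.5173, 0.0761, 0.2381]
tool_rot: [-2.705, -1.594, 0.005]
contact_force: [0.3, 0.5, -0.3]
opening: 0.0297
grip_force: 0.0
```

```bash
python3 - <<'E'
from h import *
o=hookview("w27");t=T(78.6,-126.7);print(t,go((*t,.158),down(-29*D),o))
E
```

```text
strap 15643 z 62.6 [ -1.3 -37.5] [ 53.1 204.3] 0.1
strap 101 z 60.1 [ 12.3 -92.3] [11.6  4.1] 88.4
lug/arm 1478 z 74.8 [  60.4 -110.1] [19.8 65.3] 39.9
lug/arm 678 z 76.9 [   0.2 -125.4] [30.1 12. ] 89.4
peg 353 z 108.2 [ 90.8 -11.9] [27.8 14.5] 36.2
peg 539 z 110.4 [ 95.9 -50.7] [18.  46.6] 40.3
peg 325 z 110.0 [  79.1 -126.8] [11.3 11.4] 32.1
54.9 [0.5173 0.0761 0.2381]
[0.51861523 0.07601111] [0.0012, 0.0024, 0.1335, -0.0023, 0.0012, 0.0004]
```

Emit:
apply_moves(rows=[0.0015,0.0024,0.05,-0.002,0.001,0,0.0015,0.0024,0.1,-0.002,0.001,0,0.0015,0.0024,0.126,-0.002,0.001,0,0.0015,0.0024,0.133,-0.002,0.001,0,0.0015,0.0024,0.133,-0.002,0.001,0])

```text
t: 55.45
tool_pos: [0.5195, 0.0761, 0.1594]
tool_rot: [2.707, 1.594, 0.001]
contact_force: [-0.0, 0.3, 1.1]
opening: 0.0298
grip_force: 0.0
```

Emit:
apply_moves(rows=[0,0,0,0,0,0,0,0,0,0,0,0,0,0,0,0,0,0,0,0,0,0,0,0,0,0,0,0,0,0], grip=0, grip_force=25)

```text
t: 55.95
tool_pos: [0.5195, 0.0776, 0.161]
tool_rot: [-2.705, -1.592, -0.004]
contact_force: [-4.4, 5.7, 1.8]
opening: 0.0107
grip_force: 24.5
```

Emit:
apply_moves(rows=[-0.01,-0.006,0,0,0,0,-0.019,-0.013,0,0,0,0,-0.027,-0.021,0,0,0,0,-0.034,-0.031,0,0,0,0,-0.039,-0.041,0,0,0,0,-0.043,-0.052,0,0,0,0,-0.045,-0.064,0,0,0,0,-0.045,-0.075,0,0,0,0,-0.044,-0.087,0,0,0,0,-0.041,-0.098,0,0,0,0,-0.036,-0.109,0,0,0,0,-0.03,-0.118,0,0,0,0,-0.023,-0.127,0,0,0,0,-0.014,-0.135,0,0,0,0,-0.005,-0.142,0,0,0,0,0.002,-0.146,0,0,0,0,0.005,-0.147,0,0,0,0,0.005,-0.147,0,0,0,0])

```text
t: 57.75
tool_pos: [0.4438, 0.1211, 0.1608]
tool_rot: [2.706, 1.593, -0.001]
contact_force: [-3.4, -0.9, 7.2]
opening: 0.011
grip_force: 25.4
```

```bash
python3 - <<'E'
from h import *
o=ctrl.get_obs();print(o["tool_pos"],o["opening"],o["grip_force"],o["contact_force"])
c,s=np.cos(YAW),np.sin(YAW)
g=o["tool_pos"][:2];l=((g-C)*1000)@np.array([[c,-s],[s,c]]);print(l,np.hypot(*(l-[46,-92])),np.arctan2(-92-l[1],46-l[0]))
E
```

```text
[0.44382789 0.12108218 0.16083001] 0.010958402791762214 25.44435203075409 [-3.43211409 -0.92532681  7.19686514]
[ -1.55190074 -92.05580134] 47.55193348192347 0.0011734823661794876
```

Emit:
apply_moves(rows=[0.0015,-0.0005,0,0,0,0,0.003,-0.0015,0,0,0,0,0.0045,-0.002,0,0,0,0,0.0045,-0.002,0,0,0,0])

```text
t: 58.15
tool_pos: [0.4441, 0.1239, 0.1608]
tool_rot: [2.706, 1.593, -0.0]
contact_force: [-3.3, -1.1, 7.4]
opening: 0.011
grip_force: 25.4
```

```bash
python3 - <<'E'
from h import *
o=ctrl.get_obs();print(o["tool_pos"],o["opening"],o["grip_force"],o["contact_force"])
c,s=np.cos(YAW),np.sin(YAW)
g=o["tool_pos"][:2];l=((g-C)*1000)@np.array([[c,-s],[s,c]]);print(l,np.hypot(*(l-[46,-92])),np.arctan2(-92-l[1],46-l[0]))
E
```

```text
[0.4441133  0.12386102 0.16079897] 0.010996627643684989 25.433877110481262 [-3.27196058 -1.14809733  7.44359662]
[ -1.64138975 -89.26377541] 47.71990090166236 -0.057370742998929185
```

Emit:
apply_moves(rows=[0.0015,-0.0005,0,0,0,0,0.003,-0.0015,0,0,0,0,0.0045,-0.002,0,0,0,0,0.0045,-0.002,0,0,0,0])

```text
t: 58.55
tool_pos: [0.4445, 0.1267, 0.1608]
tool_rot: [2.705, 1.593, 0.0]
contact_force: [-3.1, -1.1, 6.5]
opening: 0.0109
grip_force: 25.4
```

```bash
python3 - <<'E'
from h import *
o,im,p=inhand("w28");print(o["tool_pos"],o["opening"],o["grip_force"],o["contact_force"],o["wrist_torque"])
c,s=np.cos(YAW),np.sin(YAW)
g=o["tool_pos"][:2];l=((g-C)*1000)@np.array([[c,-s],[s,c]]);print(l,np.hypot(*(l-[46,-92])),np.arctan2(-92-l[1],46-l[0]))
R=Ro.from_rotvec(o["tool_rot"]).as_matrix();W=(p/1000)@R.T+o["tool_pos"];l=((W[...,:2]-C)*1000)@np.array([[c,-s],[s,c]]);lx,ly,Z=l[...,0],l[...,1],W[...,2]*1000
m=(Z>70)&(Z<80)&(lx>5)&(lx<70)&(ly<-70)&(ly>-120)&(p[...,2]>80);q=np.c_[lx[m],ly[m]].astype(np.float32);print(m.sum(),cv2.minAreaRect(q) if len(q)>5 else "")
E
```

```text
[0.4445249  0.12674429 0.16080421] 0.010939341966257779 25.3703311085701 [-3.14362017 -1.13621251  6.49170318] [-0.20321541  0.32545073 -0.04085884]
[ -1.61981684 -86.35135442] 47.953666732827266 -0.11806794059135892
2347 ((30.544940948486328, -94.08773803710938), (49.647132873535156, 20.28915786743164), 5.702718734741211)
```

Emit:
apply_moves(rows=[0,0,0,0,0,0,0,0,0,0,0,0,0,0,0,0,0,0,0,0,0,0,0,0,0,0,-0.06,0,0,0,0,0,-0.13,0,0,0,-0.02,0,-0.13,0,0,0,-0.04,0,-0.13,0,0,0,-0.04,0,-0.13,0,0,0], grip=0.35)

```text
t: 59.5
tool_pos: [0.4316, 0.1054, 0.2359]
tool_rot: [2.708, 1.592, -0.002]
contact_force: [-0.9, 0.3, 0.2]
opening: 0.0299
grip_force: 0.0
```

```bash
python3 - <<'E'
from h import *
o=hookview("w29")
E
```

```text
strap 13277 z 62.5 [ -1.1 -20. ] [135.2  51.6] 89.9
strap 72 z 60.5 [-13.  -92.3] [11.7  3.9] 89.9
strap 157 z 62.5 [  -0.  -107.9] [14.9 14. ] 83.8
lug/arm 1557 z 74.8 [ 22.5 -90.3] [19.4 65.6] 84.8
lug/arm 654 z 77.0 [  -0.5 -125.1] [30.  12.1] 89.8
peg 904 z 112.4 [ 91.1 -43.5] [19.6 65.1] 32.7
peg 84 z 107.0 [ 92.9 -14.8] [ 2.7 10.8] 79.4
peg 331 z 110.1 [ -2.4 -92.4] [11.7 11.5] 79.6
59.5 [0.4316 0.1054 0.2359]
```

The peg reads (-2.4, -92.4) mm in the tray frame, which is the hook at its stop (θ about 0). The strap is level at 62.5 mm and the gripper is clear, so I'll hand the job in.

```bash
python3 -c "
from station import ctrl
print(ctrl.finish_job())"
```

```text
the job is handed in; nothing more can be done
None
```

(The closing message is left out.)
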